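Pull the dust cabinet's roof flap shut with the hook pole

TASK

The clear dust cabinet's red-framed roof flap is standing open. Draw the hook pole out of its wooden sleeve by the steel shank, lay it down flat on the bench clear of the sleeve, and take it again by its wooden handle; then put its hook through the brass ring on the flap and swing the flap gently until it is fully shut, the hook still in the ring. Last, unhook, lay the pole flat on the bench and let go, without dropping the pole, touching the flap with the robot itself, or disturbing the mallet and the jar.

Things in the scene. Friction and masses are not known exactly. Their poses are not given: they have to be found in the camera images.
- cabinet: Fixed clear-walled cabinet, green base, 230 deep (x), 220 wide (y), 190 mm high. Origin on the bench under the flap's hinge line, mid-width; x points from its front to its back, z up. Front wall 120 mm before the origin (-x), rear wall 110 mm behind it. A black duct stub (70 mm across) stands on the roof 62 mm behind the hinge, up to 220 mm. Faces the robot roughly; yaw varies.
- flap_hinge (a point): Middle of the flap's hinge line, fixed, 196 mm above the bench; the hinge line runs along the cabinet's y axis.
- flap (a joint): Angle of the roof flap (clear pane, red frame, 200 mm wide, 121 mm from hinge to free edge): 0 = shut, level over the cabinet's front half, on its stop; grows as the free edge lifts, 1.57 = upright, at most 1.75. 0.25 kg; hinge friction (0.3 N m) holds it wherever it is left, even level, so it must be drawn down all the way, with 1 to 4 N at the ring.
- ring (a point): Centre of the brass ring eye on the middle of the flap's free edge, 144 mm from the hinge line, in line with the pane: on top of the open flap (about 335 mm over the bench), before the front edge when shut (196 mm). Clear opening 34 mm, outside 48 mm, wire 7 mm. The ring's axis is the cabinet's y axis: the opening faces sideways, free on both sides.
- pole: Loose hook pole, 0.12 kg. Origin under the middle of its wooden handle (90 long, 22 wide, 30 mm high); x towards the hook, z up as it lies. Round 10 mm steel shank, axis 15 mm up, from x = 45 to 151 mm; there an 8 mm hook arm turns square off to -y, level, ending in a red 11 mm ball 45 mm from the shank's axis. Balance point x = 26 mm. At the start the handle is hidden in the sleeve.
- hook (a point): Middle of the pole's hook arm: 151 mm in x, -22 mm in y and 15 mm in z from the pole's origin.
- shank (a point): Point on the axis of the pole's steel shank, 105 mm in x and 15 mm in z from the pole's origin; about 55 mm outside the sleeve's mouth at the start.
- sleeve: Fixed dark wooden sleeve with a roof, 108 long, 56 wide, 53 mm high. Origin on the bench under the middle of its bore; x points out of its mouth, 50 mm from the origin. Bore 36 wide, 35 mm high, floor 12 mm above the bench, so the pole starts 12 mm up. The pole is drawn out along x; its handle is clear after 100 mm. On the left or right of the bench.
- stake: Fixed bystander: round wooden block, 110 mm across and 50 mm high, with a 60 mm square steel stake on it up to 82 mm. Origin under its middle. On the other side of the bench from the sleeve.
- mallet: Loose bystander: wooden mallet about 200 mm long lying on the bench, under 60 mm high. Origin under it; x along the handle towards the head.
- jar: Loose bystander: amber glass jar with a steel lid, 60 mm across, 85 mm high. Origin under its middle.
Mind the look-alikes: they are no part of the job. Leave any blue or purple look-alike of the pole alone.

How it is judged:
By the outcome, as a careful person would: the job done as asked, in the order asked, and still so for the second after the job is handed in, with the robot touching nothing.
It also fails if it takes over 72 s, if anything falls off the work surface, if the arm or the gripper's body presses on something with over 40 N, if the wrist force passes 120 N, or if a joint passes its speed limit or range.

ROBOT

A 7-joint arm with a two-finger parallel gripper is mounted at the origin on the work surface. World frame = base frame: x ahead of the robot, y to its left, z up, the work surface at z = 0. Lengths are in m, angles in rad, forces in N, time in s.
With the tool pointing down it reaches from about 0.35 to 0.9 m from the base axis. Payload 8.1 kg.
Tool frame: the origin (TCP) lies on the centre line of the jaws, within the pads' length; the fingertips stand 14 mm ahead of it and the grasp point (between the pads) lies 5 mm behind it; z points along the fingers, y is the direction in which the jaws open and shut (so a half turn about z gives the same grasp; the last joint's range is limited). The gripper opens to 92 mm and grips with 3 to 60 N. Pads are 19 mm wide; open, the fingers measure 130 mm over their backs; the gripper's body (75 mm by 190 mm) begins 47 mm behind the grasp point.
Start: joints at [-1.227, 0.434, 0.025, 1.573, -0.012, 1.134, -0.075], TCP at [0.27, 0.564, 0.241] pointing down, gripper open.
Joint ranges: [-2.62, 2.62], [-0.44, 2.09], [-1.27, 1.32], [0.08, 2.57], [-1.32, 4.46], [0.12, 2], [-2.74, 2.74]. Speed limits (rad/s): [2.22, 2.22, 3.01, 3.01, 3.14, 3.14, 3.14].

INTERFACE

Orientations are given as a rotation vector (axis times angle).
In Python, from cell import observe, eyes, arm gives the robot as it stands.
- The arm moves only by the tool step_arm, never from a script. Its argument "series" is a list that holds one entry, the list of rows, each a list of 5 numbers: the finger opening in m, from 0 to 0.0918, then the shift along the world's x, y, z in m, then the turn about the world's z in degrees. In form: [[[hand, dx, dy, dz, spin], ...]]. A call has 1 to 20 rows; each row is the pose to reach, as a shift and turn from the pose measured when the call began; what a row does not reach only later rows make up. A row lasts 1/12 s, in which the tool goes at most 41.7 mm and 7.16 degrees, less where a joint would pass 70% of its speed; a pose out of reach is approached as far as the arm can. A call with a gripper value outside its range is refused whole. The fingers move at their own pace and stop on an object; "squeeze" is the grip in N (left out, the last holds). Time passes only in rows, so rows that repeat a pose let the fingers close. It gives the time, the measured TCP pose, the force and the opening at its end, in the units of the state.
- observe(): the state, without advancing time (a new reading comes with each control period).
- eyes.get_image(name): name is "scene" or "top"; returns (picture, depth): 384x512x3 uint8, red, green, blue; 384x512 float32, m along the optical axis (not along the pixel's ray), 0 where there is no reading.
- eyes.camera_params(name): a dict with "intrinsics" (3x3 intrinsics, pixels), "distortion" ([k1, k2, p1, p2, k3] as OpenCV has them; the pictures are not rectified), "position" and "attitude" of the camera in the world. Camera axes: x right, y down, z forward; pixel columns grow to the right and rows downward; lengths in m; the calibration is good to about 2 mm. A picture is of the moment at which its call begins. camera_params takes no time and is no camera call.
- arm.sign_off(): hands the job in, once; it reports no verdict.
The state is a dict: "clock": time; "joints": joint angles; "dq": joint speeds; "joint_efforts": joint torques, N m; "position": TCP position; "ee_rot": TCP orientation; "force": force on the tool from outside, world axes, zero at the start; "ft_torque": the same for the moment, N m; "width": opening from 0.0 (shut) to 1.0 (fully open).
Only numpy, scipy, OpenCV 4.12 (cv2) and the standard library are available. Lean on these libraries where they do the work, as an engineer would, in place of code of your own. Each camera call takes 0.05 s, during which the arm holds its last target.

## Working session

There is one attempt and no reset: what is moved stays moved. The work goes in short steps, Python scripts to look and compute and a tool call to move; the robot and the scene stay as the last step left them, time stands still between calls to the robot, and variables do not carry over. Pictures are saved under pics/ and viewed, and the job is handed in when it is done.

Besides the shell and the picture viewer there is one more tool, called as a command line: name --argument value ..., lists and objects as JSON in quotes. step_arm: Moves the arm, as the interface text tells. Its arguments: {"type":"object","properties":{"series":{"type":"array"},"squeeze":{"type":"number"}},"required":["series"]}

```bash
mkdir -p pics; ls
cat > h.py <<'E'
import numpy as np,cv2
from cell import observe,eyes,arm
from scipy.spatial.transform import Rotation as R
E
python3 - <<'E'
from h import *
for n in("scene","top"):
    p,d=eyes.get_image(n); cv2.imwrite(f"pics/{n}0.png",p[:,:,::-1]); np.savez(f"{n}0.npz",p=p,d=d)
    c=eyes.camera_params(n); print(n,c)
print(observe())
E
```

```text
pics
scene {'intrinsics': array([[449.81751504,   0.        , 256.2334653 ],
       [  0.        , 449.81751504, 197.73146288],
       [  0.        ,   0.        ,   1.        ]]), 'distortion': array([-0.01836856,  0.        ,  0.        ,  0.        ,  0.        ]), 'position': array([ 1.3716428 , -0.11255881,  0.87082073]), 'attitude': array([-1.73020728, -1.65442116,  0.76394818])}
top {'intrinsics': array([[354.74658106,   0.        , 258.18851961],
       [  0.        , 354.74658106, 194.83685587],
       [  0.        ,   0.        ,   1.        ]]), 'distortion': array([-0.03021729,  0.        ,  0.        ,  0.        ,  0.        ]), 'position': array([ 0.3277612 , -0.06663321,  1.12273791]), 'attitude': array([-2.13162628,  2.16614417, -0.16088108])}
{'clock': 0.1, 'joints': array([-1.2266167 ,  0.43515584,  0.02498103,  1.57400415, -0.01156357,
        1.13399772, -0.07512081]), 'dq': array([ 0.00056718, -0.00236927, -0.00071417, -0.00359867,  0.00134828,
       -0.00046152, -0.00113643]), 'joint_efforts': array([ 3.66232503e-03, -6.69122458e+01,  9.88323838e-01, -3.15146184e+01,
       -6.04909728e-02,  3.73635977e-02,  7.59763793e-05]), 'position': array([0.2699113 , 0.56322827, 0.24002272]), 'ee_rot': array([-6.96068486e-01, -3.06335383e+00,  2.21931771e-03]), 'force': array([-0.28350482,  0.56925994,  0.4430188 ]), 'ft_torque': array([0.05610339, 0.01548377, 0.00254595]), 'width': 0.9990341765080617}
```

View pics/scene0.png

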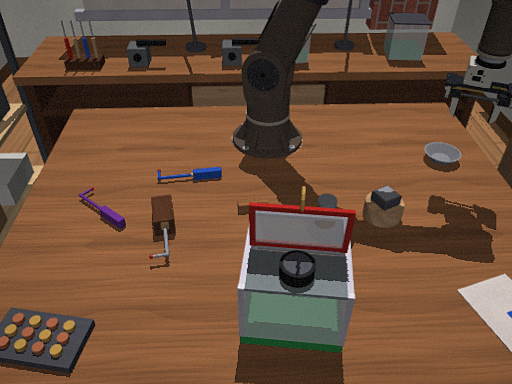

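View pics/top0.png

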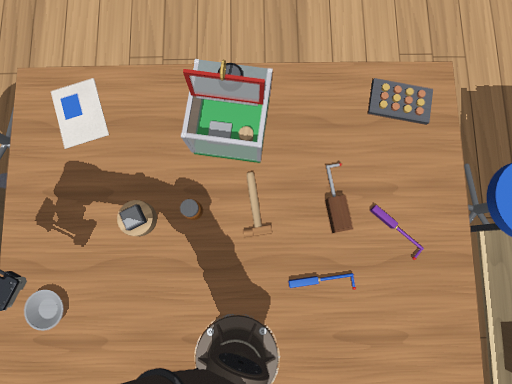

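Look-alikes for the pole in the top view: the sleeve with shank and red ball at (333,180), the purple pole at (397,230) and the blue pole at (320,280). I choose the one in the brown sleeve, and check it in a close crop.

```bash
cat >> h.py <<'E'
def cam(n):
    c=eyes.camera_params(n); return c["intrinsics"],c["distortion"],np.array(c["position"]),R.from_rotvec(c["attitude"]).as_matrix()
def rays(n,uv):
    K,D,p,M=cam(n); q=cv2.undistortPoints(np.array(uv,float).reshape(-1,1,2),K,D).reshape(-1,2)
    return p,np.c_[q,np.ones(len(q))]@M.T      # depth-scaled (z_cam=1)
def onz(n,uv,z):
    p,r=rays(n,uv); return p+r*((z-p[2])/r[:,2])[:,None]
def tri(a,ua,b,ub):
    pa,ra=rays(a,[ua]);pb,rb=rays(b,[ub]);A=np.c_[ra[0],-rb[0]];s=np.linalg.lstsq(A,pb-pa,rcond=None)[0]
    x=pa+ra[0]*s[0];y=pb+rb[0]*s[1];return (x+y)/2,np.linalg.norm(x-y)
def proj(n,X):
    K,D,p,M=cam(n); return cv2.projectPoints(((np.atleast_2d(X)-p)@M),np.zeros(3),np.zeros(3),K,D)[0].reshape(-1,2)
def cloud(n,d):
    h,w=d.shape; uv=np.stack(np.meshgrid(np.arange(w),np.arange(h)),-1).reshape(-1,2)
    p,r=rays(n,uv); return (p+r*d.reshape(-1,1)).reshape(h,w,3)
def crop(n,img,u0,u1,v0,v1,s,f):
    cv2.imwrite(f,cv2.resize(img[v0:v1,u0:u1,::-1],None,fx=s,fy=s,interpolation=cv2.INTER_CUBIC))
def vrect(p): 
    return cv2.cvtColor(p,cv2.COLOR_RGB2HSV)
E
python3 - <<'E'
from h import *
T=np.load("top0.npz");S=np.load("scene0.npz")
a=cv2.resize(T['p'][145:245,290:430,::-1],None,fx=5,fy=5,interpolation=2)
b=cv2.resize(S['p'][180:280,120:220,::-1],None,fx=5,fy=5,interpolation=2)
cv2.imwrite("pics/c_top.png",a);cv2.imwrite("pics/c_scene.png",b)
a=cv2.resize(T['p'][50:170,170:290,::-1],None,fx=5,fy=5,interpolation=2)
b=cv2.resize(S['p'][175:275,225:365,::-1],None,fx=5,fy=5,interpolation=2)
cv2.imwrite("pics/r_top.png",a);cv2.imwrite("pics/r_scene.png",b)
E
```

```text
(no output)
```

View pics/c_top.png

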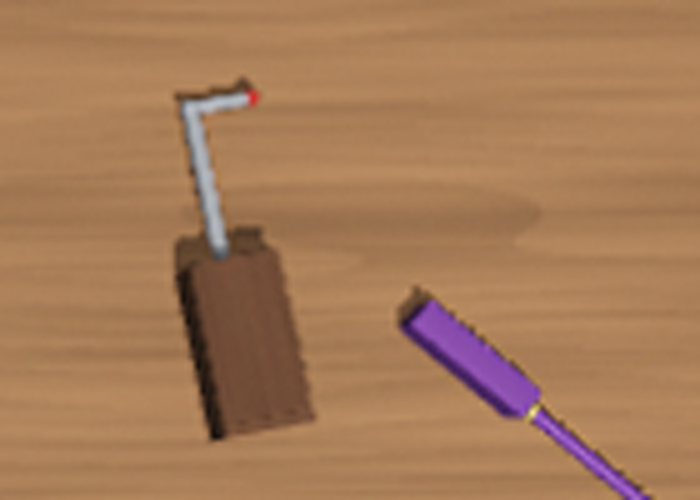

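View pics/c_scene.png

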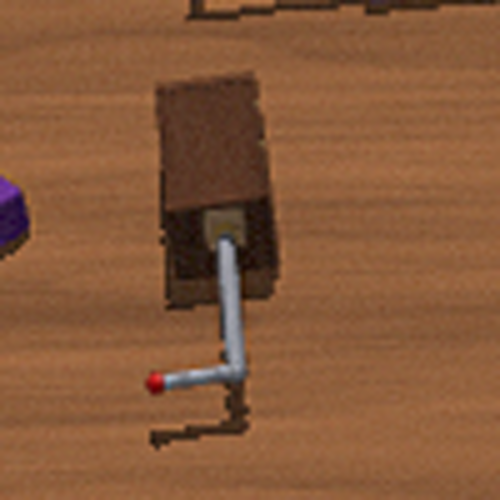

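View pics/r_top.png

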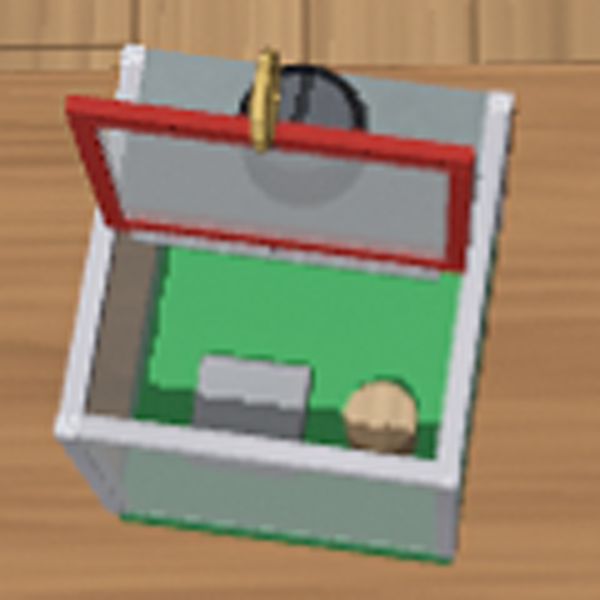

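View pics/r_scene.png

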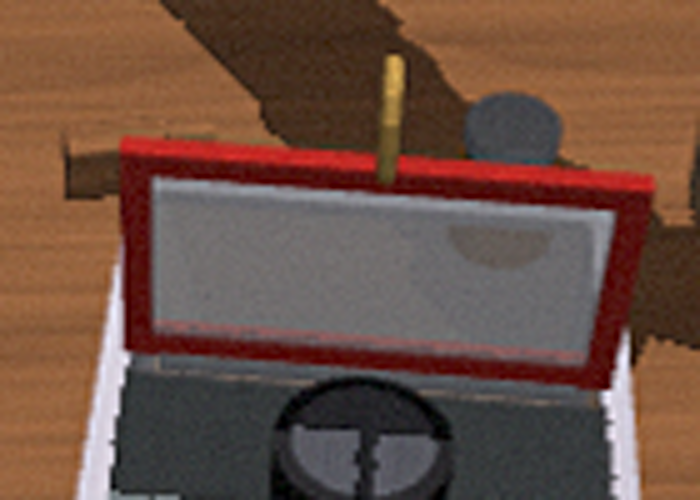

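The crop shows a pole with a tan handle inside the sleeve, a grey shank and a red ball, so it is the right one. Next I measure the pole, ring and cabinet.

Run:
```python
from h import *
np.set_printoptions(precision=4,suppress=True)
T=np.load("top0.npz");S=np.load("scene0.npz")
o=lambda x,y,u,v:((x+.5)/5-.5+u,(y+.5)/5-.5+v)
ct=lambda x,y:o(x,y,290,145); cs=lambda x,y:o(x,y,120,180); rt=lambda x,y:o(x,y,170,50); rs=lambda x,y:o(x,y,225,175)
print("corner",tri("top",ct(188,106),"scene",cs(236,372)))
print("ball",tri("top",ct(254,98),"scene",cs(155,382)))
for a in [(220,250),(188,106),(254,98)]: print(onz("top",[ct(*a)],.027))
for a in [(227,240),(236,372),(155,382)]: print(onz("scene",[cs(*a)],.027))
# shank pixels by colour in top; fit line
def blob(p,d,n,m,lab):
    c=cloud(n,d)[m]; c=c[np.isfinite(c).all(1)]; print(lab,m.sum(),np.median(c,0),np.percentile(c,3,axis=0),np.percentile(c,97,axis=0)); return c
for n,f in(("top",T),("scene",S)):
    p,d=f['p'],f['d'];hsv=vrect(p);H,s,V=hsv[...,0],hsv[...,1],hsv[...,2]
    brass=(H>18)&(H<30)&(s>130)&(d>0); yy,xx=np.mgrid[:384,:512]
    win=(xx>200)&(xx<240)&(yy>55)&(yy<90) if n=="top" else (xx>290)&(xx<315)&(yy>180)&(yy<215)
    blob(p,d,n,brass&win,n+" brass"); ys,xs=np.where(brass&win);print(xs.min(),xs.max(),ys.min(),ys.max(),xs.mean(),ys.mean())
    red=((H<6)|(H>174))&(s>150)&(d>0)
    w2=(xx>180)&(xx<275)&(yy>65)&(yy<110) if n=="top" else (xx>240)&(xx<360)&(yy>195)&(yy<260)
    c=blob(p,d,n,red&w2,n+" red"); q=c-c.mean(0);U,s_,Vt=np.linalg.svd(q,full_matrices=False);print(s_/np.sqrt(len(c)),Vt)
print("ring top/bot tri",tri("top",rt(268,50),"scene",rs(395,57)),tri("top",rt(262,148),"scene",rs(387,183)))
print("flap topcorners L R",tri("top",rt(68,98),"scene",rs(655,178)),tri("top",rt(474,148),"scene",rs(122,140)))
for k in [(58,432),(455,485),(122,45),(512,95)]: print("rim",onz("top",[rt(*k)],.19))
for k in [(122,515),(448,560)]: print("base",onz("top",[rt(*k)],.0))
st=observe();M=R.from_rotvec(st['ee_rot']).as_matrix();print(M)
```

```text
corner (array([ 0.5767, -0.2941,  0.0254]), np.float64(0.00034498062674509717))
ball (array([ 0.5813, -0.3355,  0.0249]), np.float64(0.0016094680563051795))
[[ 0.4839 -0.3096  0.027 ]]
[[ 0.5763 -0.2936  0.027 ]]
[[ 0.5809 -0.3359  0.027 ]]
[[ 0.4806 -0.3088  0.027 ]]
[[ 0.5781 -0.294   0.027 ]]
[[ 0.5834 -0.3342  0.027 ]]
top brass 39 [0.7439 0.0056 0.3343] [0.7189 0.0023 0.3213] [0.7589 0.0114 0.3607]
220 225 60 79 223.12820512820514 69.53846153846153
top red 621 [0.7359 0.0077 0.3125] [ 0.7133 -0.0868  0.208 ] [0.753  0.1052 0.3179]
[0.0693 0.0411 0.0052] [[-0.1534 -0.9881  0.0123]
 [ 0.1008 -0.0033  0.9949]
 [-0.983   0.1538  0.1001]]
scene brass 73 [0.7586 0.0057 0.3548] [0.7281 0.0023 0.3269] [0.767  0.0103 0.3635]
301 312 186 210 302.8493150684931 197.83561643835617
scene red 1473 [0.7418 0.013  0.3062] [ 0.7239 -0.0881  0.2027] [0.7587 0.1046 0.3182]
[0.0688 0.0498 0.0201] [[ 0.1331  0.9905 -0.0334]
 [ 0.2547 -0.0016  0.967 ]
 [ 0.9578 -0.1372 -0.2525]]
ring top/bot tri (array([0.7484, 0.0048, 0.3732]), np.float64(0.0037639065379306744)) (array([0.7359, 0.0116, 0.302 ]), np.float64(0.0017598720674795374))
flap topcorners L R (array([0.7557, 0.1062, 0.3185]), np.float64(0.002114961255665394)) (array([ 0.7262, -0.0907,  0.3186]), np.float64(0.0014287512042291978))
rim [[0.6286 0.1346 0.19  ]]
rim [[ 0.5953 -0.0813  0.19  ]]
rim [[0.8554 0.1025 0.19  ]]
rim [[ 0.8215 -0.1174  0.19  ]]
base [[0.6331 0.1329 0.    ]]
base [[ 0.5997 -0.0789  0.    ]]
[[-0.9018  0.4321 -0.0005]
 [ 0.4321  0.9018 -0.0013]
 [-0.0002 -0.0014 -1.    ]]
```

Run:
```python
from h import *
np.set_printoptions(precision=4,suppress=True)
T=np.load("top0.npz");S=np.load("scene0.npz")
yy,xx=np.mgrid[:384,:512]
for n,f,w in(("top",T,(xx>318)&(xx<358)&(yy>185)&(yy<240)),("scene",S,(xx>145)&(xx<182)&(yy>190)&(yy<245))):
    c=cloud(n,f['d']); m=w&(abs(c[...,2]-.053)<.005)&(f['d']>0); q=c[m][:,:2].astype(np.float32)
    r=cv2.minAreaRect(q*1000); print(n,m.sum(),r, np.median(c[m],0))
    b=cv2.boxPoints(r);print(b)
# shank line in top
p=T['p'];hsv=vrect(p);m=(hsv[...,1]<70)&(hsv[...,2]>110)&(xx>322)&(xx<342)&(yy>163)&(yy<195)
for lo in (168,):
    m2=m&(yy>=lo); q=onz("top",np.c_[xx[m2],yy[m2]],.027)[:,:2]
    l=cv2.fitLine(q.astype(np.float32),cv2.DIST_HUBER,0,1e-4,1e-4).ravel();print(m2.sum(),l,np.degrees(np.arctan(l[1]/l[0])))
c=cloud("top",T['d'])[m];print(np.median(c,0),np.percentile(c[:,2],[10,50,90]))
p=S['p'];hsv=vrect(p);m=(hsv[...,1]<70)&(hsv[...,2]>110)&(xx>160)&(xx<172)&(yy>226)&(yy<251)
q=onz("scene",np.c_[xx[m],yy[m]],.027)[:,:2]
l=cv2.fitLine(q.astype(np.float32),cv2.DIST_HUBER,0,1e-4,1e-4).ravel();print(m.sum(),l,np.degrees(np.arctan(l[1]/l[0])))
```

```text
top 632 ((424.2554016113281, -322.6497802734375), (107.86963653564453, 57.53843688964844), 10.351585388183594) [ 0.424  -0.3212  0.0529]
[[ 366.029  -304.0403]
 [ 376.368  -360.6422]
 [ 482.4818 -341.2593]
 [ 472.1429 -284.6574]]
scene 544 ((426.1546630859375, -319.960205078125), (114.1104736328125, 55.95022964477539), 10.163945198059082) [ 0.4313 -0.3194  0.053 ]
[[ 365.0582 -302.4924]
 [ 374.9315 -357.5646]
 [ 487.2512 -337.428 ]
 [ 477.3779 -282.3558]]
99 [ 0.9861  0.1661  0.5276 -0.3024] 9.558278
[ 0.5454 -0.3034  0.0298] [0.0001 0.0298 0.033 ]
75 [ 0.9858  0.1682  0.5256 -0.302 ] 9.681759
```

step_arm --series '[[[0.09,0.03,-0.1,0,-15],[0.09,0.261,-0.865,-0.05,-145],[0.09,0.261,-0.865,-0.05,-145],[0.09,0.261,-0.865,-0.05,-145],[0.09,0.261,-0.865,-0.05,-145],[0.09,0.261,-0.865,-0.05,-145],[0.09,0.261,-0.865,-0.05,-145],[0.09,0.261,-0.865,-0.05,-145],[0.09,0.261,-0.865,-0.05,-145],[0.09,0.261,-0.865,-0.05,-145],[0.09,0.261,-0.865,-0.05,-145],[0.09,0.261,-0.865,-0.05,-145]]]'

```text
clock: 1.1
position: [0.414, 0.0837, 0.2137]
ee_rot: [-2.602, -1.759, 0.0]
force: [1.1, 0.1, -0.2]
width: 0.981
```

step_arm --series '[[[0.09,0.117,-0.385,-0.09,-58.4],[0.09,0.117,-0.385,-0.09,-58.4],[0.09,0.117,-0.385,-0.09,-58.4],[0.09,0.117,-0.385,-0.09,-58.4],[0.09,0.117,-0.385,-0.09,-58.4],[0.09,0.117,-0.385,-0.09,-58.4],[0.09,0.117,-0.385,-0.09,-58.4],[0.09,0.117,-0.385,-0.09,-58.4],[0.09,0.117,-0.385,-0.09,-58.4],[0.09,0.117,-0.385,-0.09,-58.4],[0.09,0.117,-0.385,-0.09,-58.4],[0.09,0.117,-0.385,-0.09,-58.4],[0.09,0.117,-0.385,-0.09,-58.4]]]'

```text
clock: 2.18
position: [0.5305, -0.301, 0.123]
ee_rot: [-3.128, -0.265, 0.001]
force: [0.9, 0.2, 0.0]
width: 0.98
```

```bash
cat >> h.py <<'E'
def stat():
    s=observe();M=R.from_rotvec(s['ee_rot']).as_matrix()
    print("t",s['clock'],"p",np.round(s['position'],4),"jaw",round(np.degrees(np.arctan2(M[1,1],M[0,1])),2),"zax",np.round(M[:,2],3),"F",np.round(s['force'],1),"w",round(s['width'],3),"q",np.round(s['joints'],2))
E
python3 - <<'E'
from h import *
stat()
p,d=eyes.get_image("scene");cv2.imwrite("pics/s1.png",cv2.resize(p[150:300,70:270,::-1],None,fx=4,fy=4))
E
```

```text
t 2.1833 p [ 0.5305 -0.301   0.123 ] jaw -80.31 zax [-0.001  0.002 -1.   ] F [0.9 0.2 0. ] w 0.98 q [-0.04  0.61  0.72  1.78 -0.49  0.94 -0.51]
```

View pics/s1.png

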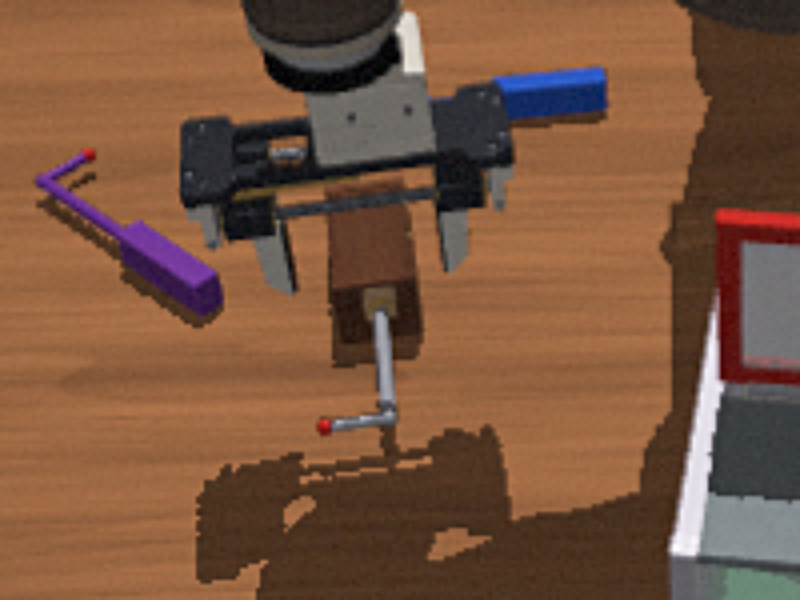

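The gripper sits above the shank (picture 380,350) with one finger on each side of it. I go down and close.

step_arm --series '[[[0.05,0.0,0,-0.03,0],[0.05,0.0,0,-0.06,0],[0.05,0.0,0,-0.08,0],[0.05,0.0,0,-0.092,0],[0.05,0,0,-0.092,0],[0.03,0,0,-0.092,0],[0.02,0,0,-0.092,0],[0.004,0,0,-0.092,0],[0.004,0,0,-0.092,0],[0.004,0,0,-0.092,0],[0.004,0,0,-0.092,0],[0.004,0,0,-0.092,0]]]' --squeeze 50

```text
clock: 3.23
position: [0.531, -0.3002, 0.0316]
ee_rot: [-3.128, -0.267, -0.001]
force: [-0.2, -0.5, 0.0]
width: 0.162
```

Run:
```python
from h import *
stat()
p,d=eyes.get_image("scene");cv2.imwrite("pics/s2.png",cv2.resize(p[150:300,70:270,::-1],None,fx=4,fy=4))
```

```text
t 3.2333 p [ 0.531  -0.3002  0.0316] jaw -80.24 zax [ 0.     0.002 -1.   ] F [-0.2 -0.5  0. ] w 0.162 q [ 0.02  0.73  0.63  1.84 -0.6   0.77 -0.43]
```

View pics/s2.png

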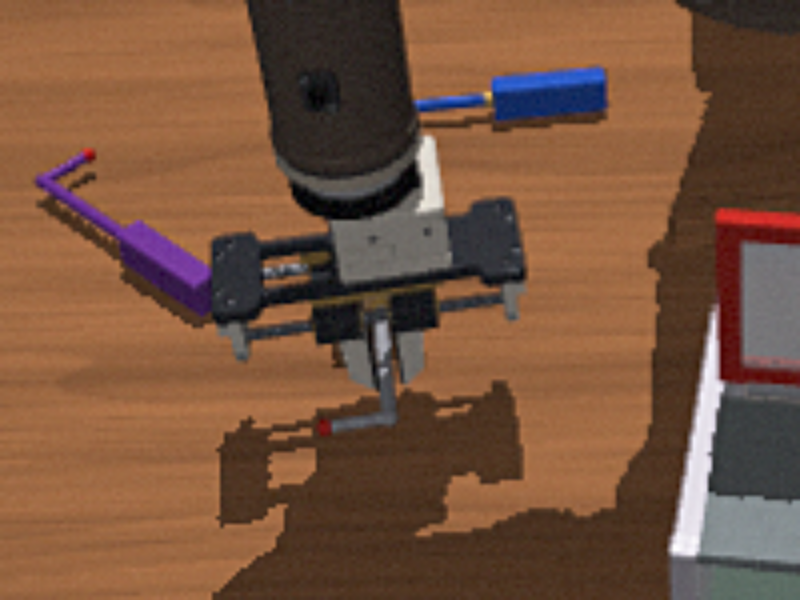

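The fingers straddle the shank but are still closing (14.9 mm), so I give them more rows.

step_arm --series '[[[0.002,0,0,0,0],[0.002,0,0,0,0],[0.002,0,0,0,0],[0.002,0,0,0,0],[0.002,0,0,0,0]]]' --squeeze 50

```text
clock: 3.7
position: [0.5309, -0.3002, 0.0315]
ee_rot: [-3.128, -0.267, -0.0]
force: [0.3, -0.1, -0.6]
width: 0.092
```

step_arm --series '[[[0.002,0,0,0.001,0],[0.002,0.005,0.001,0.002,0],[0.002,0.012,0.002,0.002,0],[0.002,0.02,0.0035,0.002,0],[0.002,0.03,0.005,0.002,0],[0.002,0.03,0.005,0.002,0]]]'

```text
clock: 4.2
position: [0.564, -0.2939, 0.0334]
ee_rot: [-3.128, -0.272, -0.003]
force: [0.5, -0.2, -2.2]
width: 0.088
```

Run:
```python
from h import *
stat()
p,d=eyes.get_image("scene");cv2.imwrite("pics/s3.png",cv2.resize(p[150:300,70:270,::-1],None,fx=4,fy=4))
```

```text
t 4.2 p [ 0.564  -0.2939  0.0334] jaw -80.07 zax [ 0.002  0.002 -1.   ] F [ 0.5 -0.2 -2.2] w 0.088 q [-0.    0.76  0.63  1.77 -0.6   0.81 -0.48]
```

View pics/s3.png

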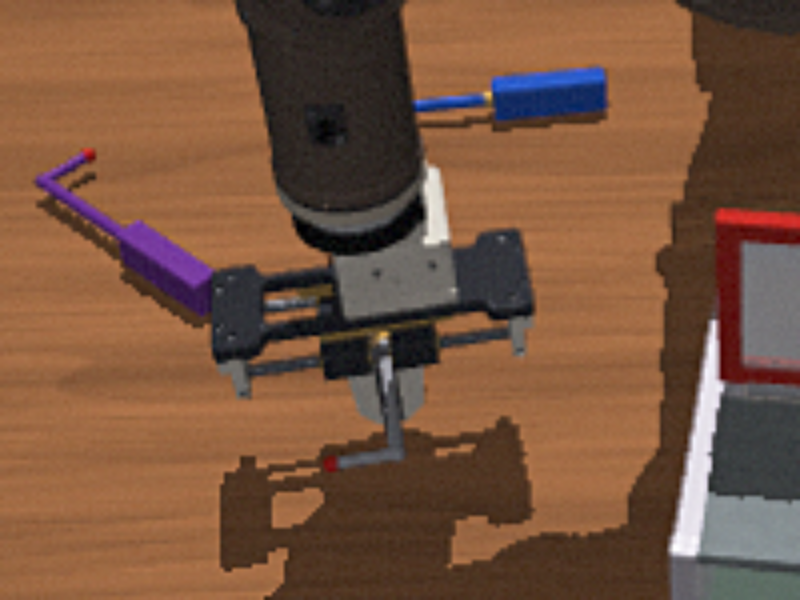

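The hook follows the gripper: the ball moved about 9 px in the picture, roughly 30 mm. I continue the draw.

step_arm --series '[[[0.002,0.01,0.0018,0,0],[0.002,0.022,0.004,0,0],[0.002,0.034,0.006,0,0],[0.002,0.046,0.008,0,0],[0.002,0.058,0.01,0,0],[0.002,0.07,0.0122,0,0],[0.002,0.082,0.0144,0,0],[0.002,0.094,0.0165,0,0],[0.002,0.106,0.0186,0,0],[0.002,0.118,0.0207,0,0],[0.002,0.13,0.0228,0,0],[0.002,0.135,0.0237,0,0],[0.002,0.135,0.0237,0,0]]]'

```text
clock: 5.33
position: [0.699, -0.2697, 0.0328]
ee_rot: [-3.127, -0.273, -0.002]
force: [-0.8, 1.1, -0.7]
width: 0.091
```

Run:
```python
from h import *
stat()
p,d=eyes.get_image("scene");cv2.imwrite("pics/s4.png",cv2.resize(p[180:330,70:270,::-1],None,fx=4,fy=4))
p,d=eyes.get_image("top");cv2.imwrite("pics/t4.png",cv2.resize(p[100:250,270:420,::-1],None,fx=4,fy=4))
```

```text
t 5.3333 p [ 0.699  -0.2697  0.0328] jaw -80.01 zax [ 0.001  0.003 -1.   ] F [-0.8  1.1 -0.7] w 0.091 q [-0.05  0.91  0.64  1.44 -0.6   0.99 -0.65]
```

View pics/s4.png

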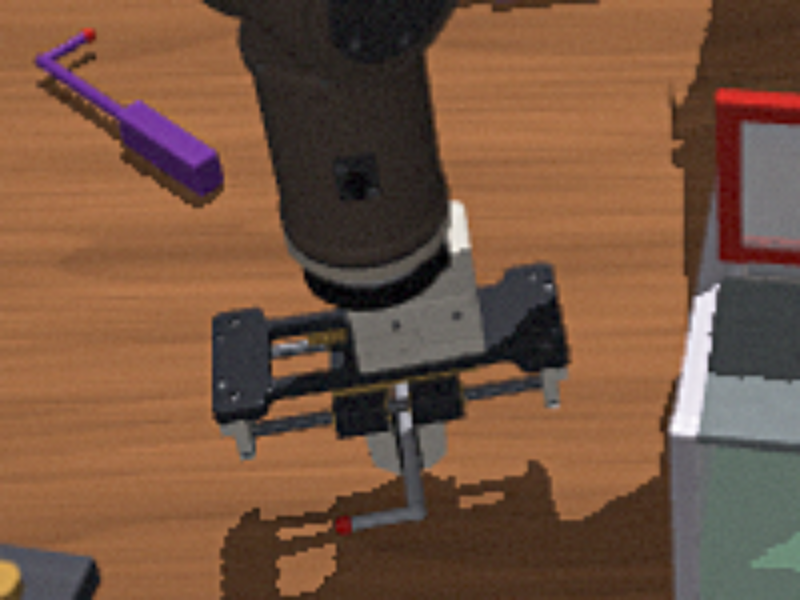

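View pics/t4.png

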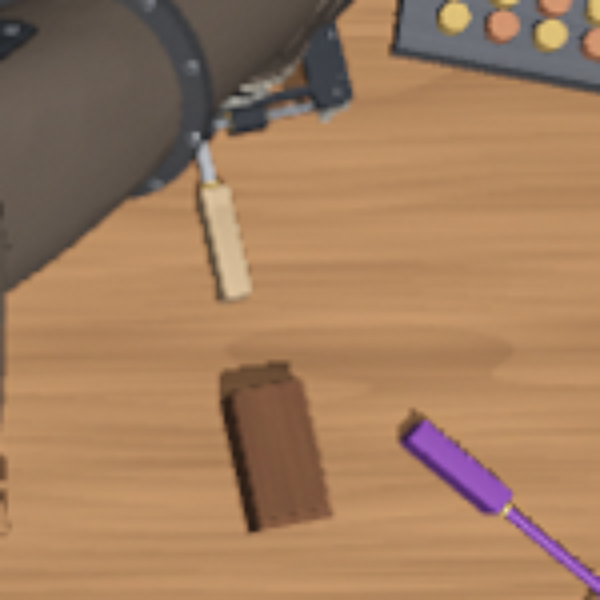

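The pole is out: the handle at (225,240) lies well clear of the sleeve mouth at (260,375). I lower it gently.

step_arm --series '[[[0.002,0,0,-0.003,0],[0.002,0,0,-0.006,0],[0.002,0,0,-0.009,0],[0.002,0,0,-0.011,0],[0.002,0,0,-0.012,0],[0.002,0,0,-0.0125,0],[0.002,0,0,-0.0125,0]]]'

```text
clock: 6.02
position: [0.697, -0.2709, 0.0203]
ee_rot: [-3.128, -0.27, 0.0]
force: [-0.3, 0.3, -0.7]
width: 0.093
```

Run:
```python
from h import *
stat()
```

```text
t 6.0167 p [ 0.697  -0.2709  0.0203] jaw -80.11 zax [-0.     0.002 -1.   ] F [-0.3  0.3 -0.7] w 0.093 q [-0.04  0.92  0.64  1.45 -0.61  0.97 -0.65]
```

step_arm --series '[[[0.002,0,0,-0.0005,0],[0.002,0,0,-0.001,0],[0.002,0,0,-0.0015,0],[0.002,0,0,-0.0015,0]]]'

```text
clock: 6.35
position: [0.6973, -0.2709, 0.0191]
ee_rot: [-3.128, -0.271, -0.001]
force: [0.4, -0.0, 3.0]
width: 0.094
```

Run:
```python
from h import *
stat()
p,d=eyes.get_image("scene");cv2.imwrite("pics/s5.png",cv2.resize(p[270:330,140:220,::-1],None,fx=8,fy=8))
```

```text
t 6.35 p [ 0.6973 -0.2709  0.0191] jaw -80.1 zax [ 0.     0.002 -1.   ] F [ 0.4 -0.   3. ] w 0.094 q [-0.04  0.92  0.64  1.45 -0.61  0.97 -0.64]
```

View pics/s5.png

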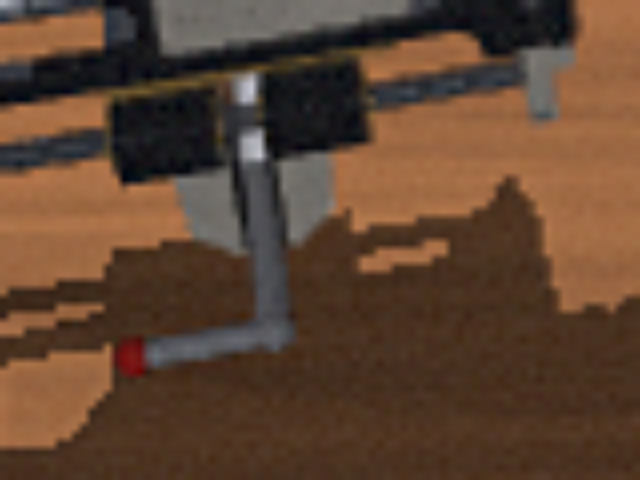

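Contact at 3 N, so the pole is on the bench. I release, rise, move back over the handle and look.

step_arm --series '[[[0.012,0,0,0,0],[0.02,0,0,0,0],[0.03,0,0,0,0],[0.04,0,0,0,0],[0.05,0,0,0,0],[0.05,0,0,0.01,0],[0.05,0,0,0.03,0],[0.05,0,0,0.06,0],[0.05,0,0,0.1,0],[0.06,-0.03,0,0.14,0],[0.06,-0.06,-0.01,0.16,0],[0.06,-0.09,-0.015,0.16,0],[0.06,-0.13,-0.015,0.16,0],[0.06,-0.17,-0.015,0.16,0],[0.06,-0.21,-0.015,0.16,0],[0.06,-0.24,-0.015,0.16,0],[0.06,-0.24,-0.015,0.16,0]]]'

```text
clock: 7.82
position: [0.4505, -0.2867, 0.1799]
ee_rot: [-3.126, -0.26, 0.002]
force: [-0.8, -0.7, -0.1]
width: 0.653
```

Run:
```python
from h import *
stat()
for n in("scene","top"):
    p,d=eyes.get_image(n);np.savez(f"{n}6.npz",p=p,d=d); cv2.imwrite(f"pics/{n}6.png",p[...,::-1])
    (a,b,c,e)=(140,240,200,330) if n=="scene" else (290,390,80,210)
    cv2.imwrite(f"pics/{n}6c.png",cv2.resize(p[c:e,a:b,::-1],None,fx=4.5,fy=4.5,interpolation=2))
```

```text
t 7.8167 p [ 0.4505 -0.2867  0.1799] jaw -80.48 zax [-0.001  0.005 -1.   ] F [-0.8 -0.7 -0.1] w 0.653 q [-0.12  0.43  0.81  1.92 -0.38  0.96 -0.53]
```

View pics/scene6c.png

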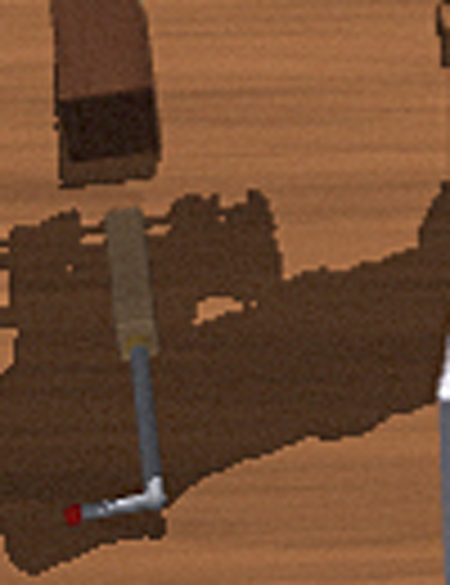

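View pics/top6c.png

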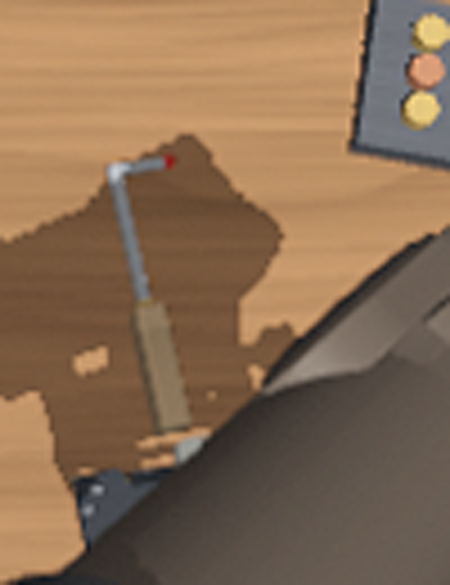

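The pole lies flat on the bench, clear of the sleeve (scene crop: handle 130,280; ball 72,516). I measure it.

Run:
```python
from h import *
np.set_printoptions(precision=4,suppress=True)
o=lambda x,y,u,v:((x+.5)/4.5-.5+u,(y+.5)/4.5-.5+v)
s=lambda x,y:o(x,y,140,200);t=lambda x,y:o(x,y,290,80)
for l,a,b in(("corner",(153,490),(117,173)),("ball",(72,516),(170,161)),("joint",(137,347),(142,300))):
    print(l,tri("scene",s(*a),"top",t(*b)))
    print(onz("scene",[s(*a)],.015),onz("top",[t(*b)],.015))
# handle top face via depth
yy,xx=np.mgrid[:384,:512]
for n,w in(("scene",(xx>160)&(xx<178)&(yy>242)&(yy<282)),("top",(xx>315)&(xx<336)&(yy>144)&(yy<178))):
    f=np.load(n+"6.npz");c=cloud(n,f['d']);m=w&(c[...,2]>.022)&(c[...,2]<.04)&(f['d']>0);q=c[m]
    r=cv2.minAreaRect((q[:,:2]*1000).astype(np.float32));print(n,m.sum(),np.median(q[:,2]),r)
    m=(abs(c[...,2]-.015)<.02)&w
    l=cv2.fitLine(q[:,:2].astype(np.float32),cv2.DIST_HUBER,0,1e-4,1e-4).ravel();print(l,np.degrees(np.arctan(l[1]/l[0])))
```

```text
corner (array([ 0.7386, -0.2643,  0.0164]), np.float64(0.001827857292803066))
[[ 0.7376 -0.2637  0.015 ]] [[ 0.7391 -0.2655  0.015 ]]
ball (array([ 0.7491, -0.3045,  0.0114]), np.float64(0.0015878048954424454))
[[ 0.7518 -0.3029  0.015 ]] [[ 0.7478 -0.3045  0.015 ]]
joint (array([ 0.6436, -0.2801,  0.0156]), np.float64(0.0012911876115116183))
[[ 0.643  -0.2809  0.015 ]] [[ 0.6437 -0.2795  0.015 ]]
scene 252 0.029543801343499265 ((598.2855224609375, -287.7735290527344), (96.39990997314453, 22.052120208740234), 10.042747497558594)
[ 0.9847  0.1742  0.5998 -0.2874] 10.030566
top 204 0.029051439509722665 ((597.3305053710938, -289.4961242675781), (98.47772979736328, 22.09275245666504), 10.210347175598145)
[ 0.9847  0.1744  0.5932 -0.2899] 10.042534
```

step_arm --series '[[[0.06,0.03,0,0,0.5],[0.06,0.07,0.001,0,0.5],[0.06,0.11,0.001,-0.01,0.5],[0.06,0.145,0.0015,-0.03,0.5],[0.06,0.168,0.0015,-0.06,0.5],[0.06,0.168,0.0015,-0.09,0.5],[0.06,0.168,0.0015,-0.12,0.5],[0.06,0.168,0.0015,-0.145,0.5],[0.06,0.168,0.0015,-0.161,0.5],[0.06,0.168,0.0015,-0.161,0.5],[0.06,0.168,0.0015,-0.161,0.5]]]'

```text
clock: 8.83
position: [0.6258, -0.2841, 0.0183]
ee_rot: [-3.126, -0.284, -0.003]
force: [0.1, 0.0, 0.3]
width: 0.652
```

Run:
```python
from h import *
stat()
p,d=eyes.get_image("scene");cv2.imwrite("pics/s7.png",cv2.resize(p[190:330,100:240,::-1],None,fx=4,fy=4))
```

```text
t 8.8333 p [ 0.6258 -0.2841  0.0183] jaw -79.63 zax [ 0.001  0.003 -1.   ] F [0.1 0.  0.3] w 0.652 q [-0.02  0.84  0.63  1.64 -0.61  0.87 -0.54]
```

View pics/s7.png

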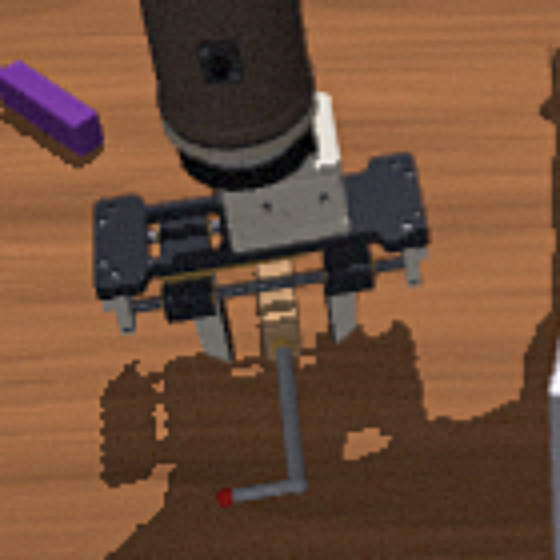

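The fingers straddle the handle, but x overshot by 7 mm. I correct it while closing.

step_arm --series '[[[0.06,-0.004,0,0,-0.4],[0.06,-0.008,-0.001,0,-0.4],[0.05,-0.008,-0.001,0,-0.4],[0.035,-0.008,-0.001,0,-0.4],[0.02,-0.008,-0.001,0,-0.4],[0.01,-0.008,-0.001,0,-0.4],[0.01,-0.008,-0.001,0,-0.4],[0.01,-0.008,-0.001,0,-0.4],[0.01,-0.008,-0.001,0,-0.4],[0.01,-0.008,-0.001,0,-0.4],[0.01,-0.008,-0.001,0,-0.4],[0.01,-0.008,-0.001,0,-0.4]]]' --squeeze 58

```text
clock: 9.88
position: [0.6179, -0.2853, 0.019]
ee_rot: [-3.127, -0.272, -0.004]
force: [-0.3, 0.2, 1.2]
width: 0.237
```

Run:
```python
from h import *
stat()
```

```text
t 9.8833 p [ 0.6179 -0.2853  0.019 ] jaw -80.04 zax [ 0.002  0.003 -1.   ] F [-0.3  0.2  1.2] w 0.237 q [-0.02  0.83  0.63  1.66 -0.62  0.86 -0.53]
```

Gripped at 21.8 mm, the handle's width. I lift straight up first.

step_arm --series '[[[0.01,0,0,0.003,0],[0.01,0,0,0.01,0],[0.01,0,0,0.02,0],[0.01,0,0,0.035,0],[0.01,0,0,0.055,0],[0.01,0,0,0.08,0],[0.01,0,0,0.105,0],[0.01,0,0,0.13,0],[0.01,0,0,0.155,0],[0.01,-0.01,0,0.18,0],[0.01,-0.02,0.0,0.205,0],[0.01,-0.035,0.0,0.23,0],[0.01,-0.05,0.005,0.255,0],[0.01,-0.065,0.01,0.275,-2],[0.01,-0.085,0.02,0.295,-4],[0.01,-0.105,0.035,0.31,-6],[0.01,-0.12,0.05,0.32,-8],[0.01,-0.12,0.06,0.325,-9],[0.01,-0.12,0.06,0.325,-9]]]'

```text
clock: 11.47
position: [0.4977, -0.2239, 0.3465]
ee_rot: [-3.137, -0.027, -0.01]
force: [0.5, -0.1, -1.3]
width: 0.238
```

Run:
```python
from h import *
stat()
for n in("scene","top"):
    p,d=eyes.get_image(n);cv2.imwrite(f"pics/{n}8.png",p[...,::-1])
```

```text
t 11.4667 p [ 0.4977 -0.2239  0.3465] jaw -89.01 zax [ 0.007  0.004 -1.   ] F [ 0.5 -0.1 -1.3] w 0.238 q [-0.37  0.29  0.93  1.65 -0.25  1.32 -0.95]
```

View pics/scene8.png

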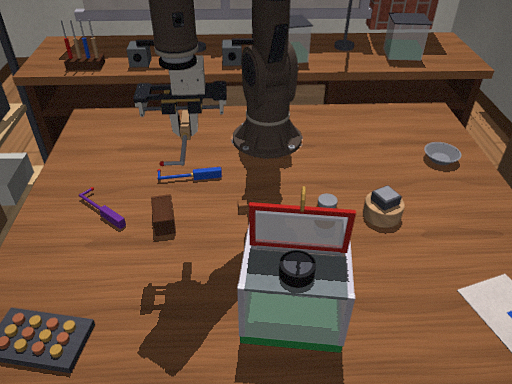

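View pics/top8.png

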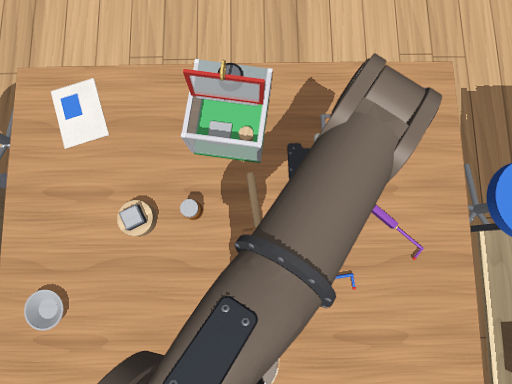

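The pole is held level. I cross in front of the flap to its left side, staying about 10 cm short of it.

step_arm --series '[[[0.01,0,0.01,0,-1],[0.01,0,0.03,0,-3],[0.01,0,0.055,0,-5],[0.01,0,0.08,0,-7],[0.01,0,0.105,0,-9.7],[0.01,0,0.13,0,-9.7],[0.01,0,0.155,0,-9.7],[0.01,0,0.18,0,-9.7],[0.01,0,0.205,0,-9.7],[0.01,0,0.23,0,-9.7],[0.01,0.002,0.255,0,-9.7],[0.01,0.002,0.28,0,-9.7],[0.01,0.002,0.3,0,-9.7],[0.01,0.002,0.32,0,-9.7],[0.01,0.002,0.335,0,-9.7],[0.01,0.002,0.345,0,-9.7],[0.01,0.002,0.345,0,-9.7],[0.01,0.002,0.345,0,-9.7]]]'

```text
clock: 13.07
position: [0.5003, 0.1189, 0.3446]
ee_rot: [-3.131, 0.237, -0.007]
force: [0.1, 0.2, -0.7]
width: 0.234
```

Run:
```python
from h import *
stat()
for n in("scene","top"):
    p,d=eyes.get_image(n);cv2.imwrite(f"pics/{n}9.png",p[...,::-1]);np.savez(f"{n}9.npz",p=p,d=d)
    if n=="scene": cv2.imwrite(f"pics/{n}9c.png",cv2.resize(p[80:250,230:400,::-1],None,fx=3.5,fy=3.5,interpolation=2))
```

```text
t 13.0667 p [0.5003 0.1189 0.3446] jaw -98.66 zax [ 0.005  0.001 -1.   ] F [ 0.1  0.2 -0.7] w 0.234 q [-1.03  0.2   0.85  1.72 -0.16  1.28 -1.86]
```

View pics/scene9c.png

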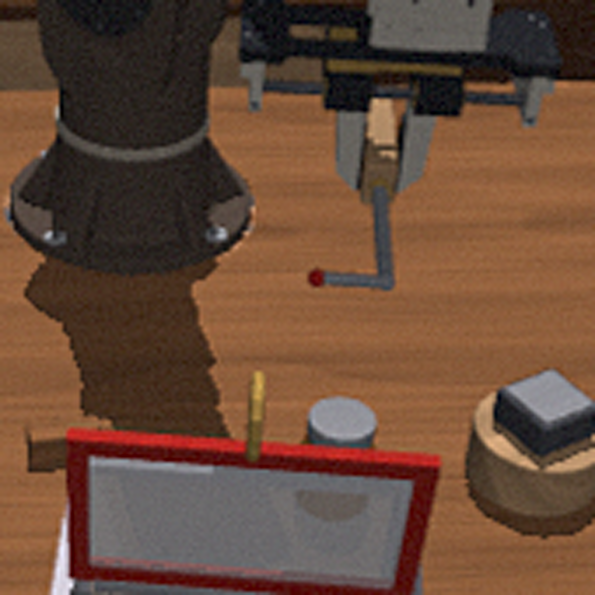

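View pics/top9.png

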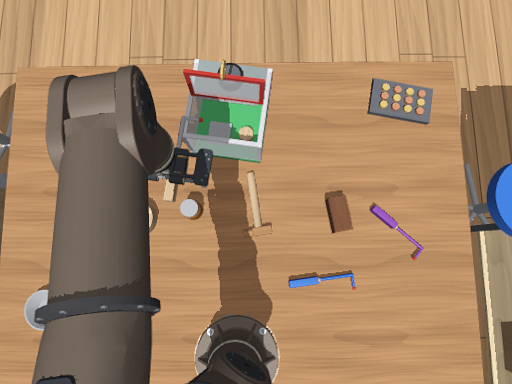

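Run:
```python
from h import *
p=np.load("top9.npz")['p'];cv2.imwrite("pics/top9c.png",cv2.resize(p[55:175,150:270,::-1],None,fx=5,fy=5,interpolation=2))
```

```text
(no output)
```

View pics/top9c.png

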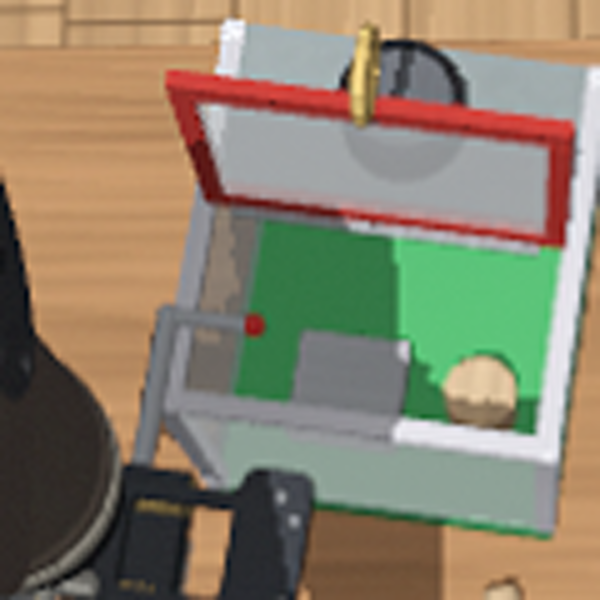

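Run:
```python
from h import *
np.set_printoptions(precision=4,suppress=True)
s=lambda x,y:((x+.5)/3.5-.5+230,(y+.5)/3.5-.5+80)
t=lambda x,y:((x+.5)/5-.5+150,(y+.5)/5-.5+55)
tcp=observe()['position'];ex=np.array([.9885,-.1513,0]);ey=np.array([.1513,.9885,0]);ez=np.array([0,0,1.])
F=np.stack([ex,ey,ez]);hg=np.array([.730,.009,.196])
for l,a,b in(("corner",(387,282),(165,314)),("ball",(316,277),(255,325)),("ringtop",(258,375),(369,26)),("ringbot",(254,459),(363,124)),):
    X,e=tri("scene",s(*a),"top",t(*b));print(l,X,e,"rel tcp cab",F@(X-tcp),"rel hinge",F@(X-hg))
```

```text
corner [0.6248 0.1004 0.3399] 0.001094172219700836 rel tcp cab [ 0.1258  0.0014 -0.005 ] rel hinge [-0.1178  0.0744  0.1439]
ball [0.6187 0.059  0.3402] 0.0017709764902292284 rel tcp cab [ 0.126  -0.0404 -0.0047] rel hinge [-0.1175  0.0326  0.1442]
ringtop [0.7488 0.0045 0.3716] 0.003714625281920468 rel tcp cab [ 0.2628 -0.0747  0.0267] rel hinge [ 0.0192 -0.0016  0.1756]
ringbot [0.7352 0.0116 0.3024] 0.0007666229044308138 rel tcp cab [ 0.2484 -0.0697 -0.0425] rel hinge [0.0048 0.0033 0.1064]
```

The measured hook agrees with the text to about 2 mm, and the ring centre is about (13, 1, 143) mm from the hinge in cabinet axes. I go forward so that the ball stands beside the ring.

step_arm --series '[[[0.01,0.006,-0.0009,0,0],[0.01,0.018,-0.0027,0,0],[0.01,0.032,-0.0049,0,0],[0.01,0.047,-0.0072,0,0],[0.01,0.062,-0.0095,0,0],[0.01,0.077,-0.0118,0,0],[0.01,0.092,-0.014,0,0],[0.01,0.105,-0.016,0,0],[0.01,0.116,-0.0177,0,0],[0.01,0.124,-0.019,0,0],[0.01,0.129,-0.0197,0,0],[0.01,0.129,-0.0197,0,0],[0.01,0.129,-0.0197,0,0]]]'

```text
clock: 14.25
position: [0.6292, 0.0979, 0.3448]
ee_rot: [-3.131, 0.241, -0.007]
force: [-0.3, -0.3, -0.5]
width: 0.235
```

Run:
```python
from h import *
stat()
for n in("scene","top"):
    p,d=eyes.get_image(n);np.savez(f"{n}10.npz",p=p,d=d)
    a=p[150:270,240:360] if n=="scene" else p[30:150,150:270]
    cv2.imwrite(f"pics/{n}10c.png",cv2.resize(a[...,::-1],None,fx=5,fy=5,interpolation=2))
```

```text
t 14.25 p [0.6292 0.0979 0.3448] jaw -98.8 zax [ 0.005  0.001 -1.   ] F [-0.3 -0.3 -0.5] w 0.235 q [-0.75  0.47  0.83  1.43 -0.34  1.39 -1.65]
```

View pics/scene10c.png

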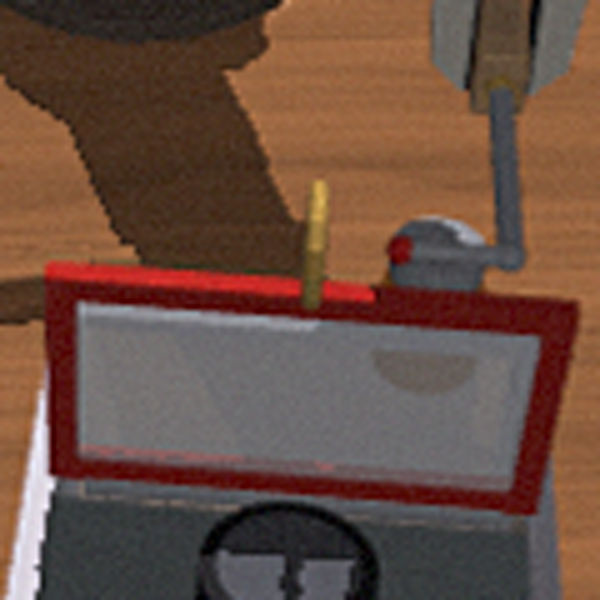

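View pics/top10c.png

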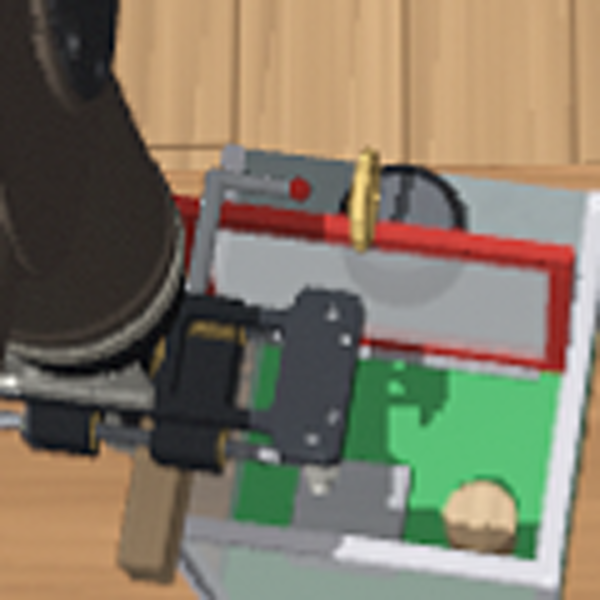

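In both pictures the hook arm's line runs through the ring's middle: scene (316,246) against centre (316,245), top (366,196) against (366,200). I insert sideways.

step_arm --series '[[[0.01,-0.0008,-0.005,0,0],[0.01,-0.002,-0.012,0,0],[0.01,-0.003,-0.019,0,0],[0.01,-0.004,-0.026,0,0],[0.01,-0.005,-0.033,0,0],[0.01,-0.006,-0.04,0,0],[0.01,-0.007,-0.046,0,0],[0.01,-0.0077,-0.0505,0,0],[0.01,-0.0077,-0.0505,0,0],[0.01,-0.0077,-0.0505,0,0]]]'

```text
clock: 15.18
position: [0.6212, 0.0477, 0.3451]
ee_rot: [-3.13, 0.24, -0.007]
force: [0.0, -0.0, -1.3]
width: 0.241
```

```bash
cat > snap.py <<'E'
from h import *
import sys
stat()
k=sys.argv[1]
for n in("scene","top"):
    p,d=eyes.get_image(n);np.savez(f"{n}{k}.npz",p=p,d=d)
    a=p[150:270,240:360] if n=="scene" else p[30:150,150:270]
    cv2.imwrite(f"pics/{n}{k}c.png",cv2.resize(a[...,::-1],None,fx=5,fy=5,interpolation=2))
E
python3 snap.py 11
```

```text
t 15.1833 p [0.6212 0.0477 0.3451] jaw -98.78 zax [ 0.005  0.002 -1.   ] F [ 0.  -0.  -1.3] w 0.241 q [-0.7   0.44  0.83  1.46 -0.33  1.38 -1.57]
```

View pics/scene11c.png

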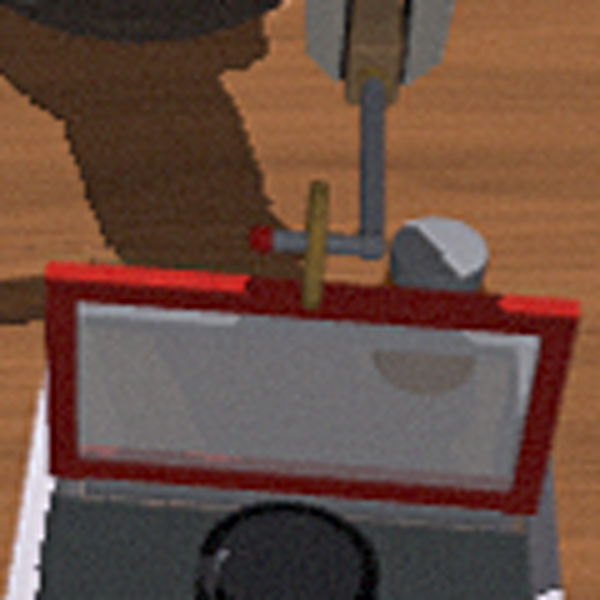

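View pics/top11c.png

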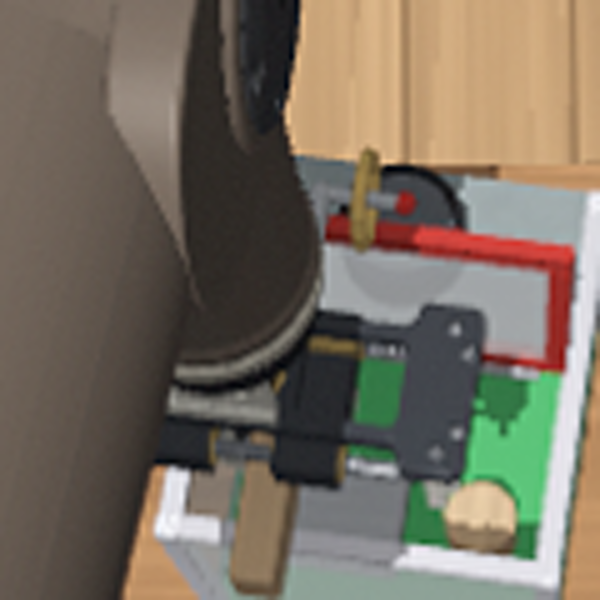

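The hook arm is through the ring in both views, with the ball at scene (262,238) beyond it. I work out the arc rows for the swing.

```bash
cat > arc.py <<'E'
from h import *
import sys
a,b,n=float(sys.argv[1]),float(sys.argv[2]),int(sys.argv[3]); rad=float(sys.argv[4]) if len(sys.argv)>4 else .144
ex=np.array([.9885,-.1513,0]);ey=np.array([.1513,.9885,0]);ez=np.array([0,0,1.]);hg=np.array([.730,.009,.196])
stat();t=observe()['position'];r=t-hg;hx,hy,hz=r@ex+.126,r@ey-.0205,r[2]-.005
print("hook rel hinge",hx,hy,hz,"phi",np.arctan2(hz,-hx),"rad",np.hypot(hx,hz))
rows=[]
for f in np.linspace(a,b,n):
    d=(-rad*np.cos(f)-hx)*ex+(rad*np.sin(f)-hz)*ez+(0.001-hy)*ey*min(1,1)
    rows.append([.01]+[round(float(v),4) for v in d]+[0])
print(rows)
E
python3 arc.py 1.63 1.18 18
```

```text
t 15.2833 p [0.6213 0.0484 0.345 ] jaw -98.72 zax [ 0.005  0.002 -1.   ] F [-0.2  0.2 -2. ] w 0.233 q [-0.7   0.44  0.83  1.46 -0.33  1.38 -1.58]
hook rel hinge 0.012559005745076568 0.0019973406236878342 0.14395958691276567 phi 1.6578158121397732 rad 0.14450637110314202
[[0.01, -0.0041, -0.0004, -0.0002, 0], [0.01, -0.0079, 0.0002, -0.0, 0], [0.01, -0.0117, 0.0008, 0.0, 0], [0.01, -0.0154, 0.0014, 0.0, 0], [0.01, -0.0192, 0.0019, -0.0001, 0], [0.01, -0.023, 0.0025, -0.0003, 0], [0.01, -0.0267, 0.0031, -0.0007, 0], [0.01, -0.0305, 0.0037, -0.0011, 0], [0.01, -0.0342, 0.0042, -0.0016, 0], [0.01, -0.0379, 0.0048, -0.0023, 0], [0.01, -0.0416, 0.0054, -0.003, 0], [0.01, -0.0453, 0.0059, -0.0038, 0], [0.01, -0.0489, 0.0065, -0.0047, 0], [0.01, -0.0526, 0.007, -0.0058, 0], [0.01, -0.0562, 0.0076, -0.0069, 0], [0.01, -0.0597, 0.0081, -0.0081, 0], [0.01, -0.0633, 0.0087, -0.0094, 0], [0.01, -0.0668, 0.0092, -0.0108, 0]]
```

step_arm --series '[[[0.01,-0.004,0,0,0],[0.01,-0.008,0,0,0],[0.01,-0.0115,0.001,0,0],[0.01,-0.0155,0.0015,0,0],[0.01,-0.019,0.002,0,0],[0.01,-0.023,0.0025,0,0],[0.01,-0.0265,0.003,-0.0005,0],[0.01,-0.0305,0.0035,-0.001,0],[0.01,-0.034,0.004,-0.0015,0],[0.01,-0.038,0.005,-0.0025,0],[0.01,-0.0415,0.0055,-0.003,0],[0.01,-0.0455,0.006,-0.004,0],[0.01,-0.049,0.0065,-0.0045,0],[0.01,-0.0525,0.007,-0.006,0],[0.01,-0.056,0.0075,-0.007,0],[0.01,-0.0595,0.008,-0.008,0],[0.01,-0.0635,0.0085,-0.0095,0],[0.01,-0.067,0.009,-0.011,0]]]'

```text
clock: 16.78
position: [0.5539, 0.0575, 0.3338]
ee_rot: [-3.13, 0.239, -0.007]
force: [2.7, 0.3, -2.1]
width: 0.236
```

```bash
python3 snap.py 12; python3 arc.py 1.15 0.62 20
```

```text
t 16.7833 p [0.5539 0.0575 0.3338] jaw -98.72 zax [ 0.005  0.002 -1.   ] F [ 2.7  0.3 -2.1] w 0.236 q [-0.83  0.31  0.86  1.65 -0.25  1.29 -1.65]
t 16.8833 p [0.5535 0.0576 0.3337] jaw -98.71 zax [ 0.004  0.002 -1.   ] F [ 0.5  0.2 -0.2] w 0.234 q [-0.83  0.31  0.86  1.65 -0.25  1.29 -1.65]
hook rel hinge -0.05585651438137848 0.0008082140416685105 0.13267864418132913 phi 1.1723262374237051 rad 0.14395684360471678
[[0.01, -0.0029, 0.0006, -0.0012, 0], [0.01, -0.0065, 0.0012, -0.0029, 0], [0.01, -0.0101, 0.0017, -0.0047, 0], [0.01, -0.0136, 0.0023, -0.0066, 0], [0.01, -0.017, 0.0028, -0.0086, 0], [0.01, -0.0204, 0.0033, -0.0107, 0], [0.01, -0.0237, 0.0038, -0.0129, 0], [0.01, -0.027, 0.0043, -0.0152, 0], [0.01, -0.0302, 0.0048, -0.0175, 0], [0.01, -0.0334, 0.0053, -0.02, 0], [0.01, -0.0364, 0.0058, -0.0225, 0], [0.01, -0.0394, 0.0062, -0.0251, 0], [0.01, -0.0424, 0.0067, -0.0279, 0], [0.01, -0.0452, 0.0071, -0.0307, 0], [0.01, -0.048, 0.0075, -0.0335, 0], [0.01, -0.0507, 0.008, -0.0365, 0], [0.01, -0.0533, 0.0084, -0.0395, 0], [0.01, -0.0558, 0.0087, -0.0426, 0], [0.01, -0.0583, 0.0091, -0.0458, 0], [0.01, -0.0606, 0.0095, -0.049, 0]]
```

View pics/scene12c.png

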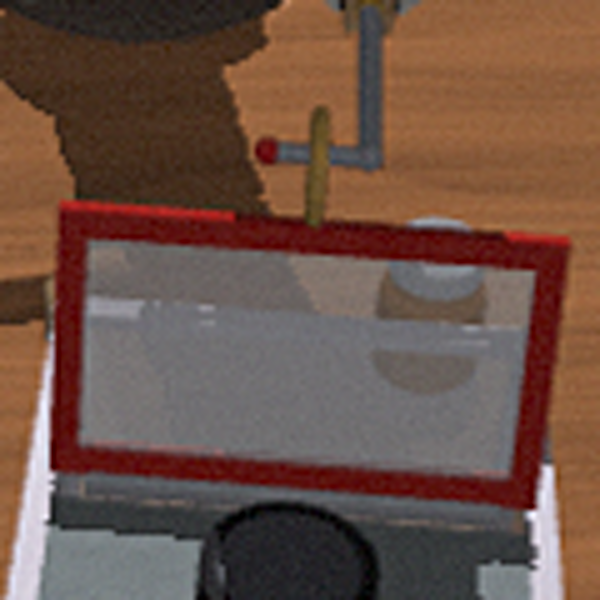

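The flap follows at 2.7 N, with the ring still round the hook at (318,150).

step_arm --series '[[[0.01,-0.003,0.0005,-0.001,0],[0.01,-0.0065,0.001,-0.003,0],[0.01,-0.01,0.0015,-0.0045,0],[0.01,-0.0135,0.0025,-0.0065,0],[0.01,-0.017,0.003,-0.0085,0],[0.01,-0.0205,0.0035,-0.0105,0],[0.01,-0.0235,0.004,-0.013,0],[0.01,-0.027,0.0045,-0.015,0],[0.01,-0.03,0.005,-0.0175,0],[0.01,-0.0335,0.0055,-0.02,0],[0.01,-0.0365,0.006,-0.0225,0],[0.01,-0.0395,0.006,-0.025,0],[0.01,-0.0425,0.0065,-0.028,0],[0.01,-0.045,0.007,-0.0305,0],[0.01,-0.048,0.0075,-0.0335,0],[0.01,-0.0505,0.008,-0.0365,0],[0.01,-0.0535,0.0085,-0.0395,0],[0.01,-0.056,0.0085,-0.0425,0],[0.01,-0.0585,0.009,-0.046,0],[0.01,-0.0605,0.0095,-0.049,0]]]'

```text
clock: 18.55
position: [0.4925, 0.0671, 0.2843]
ee_rot: [-3.13, 0.238, -0.005]
force: [1.2, -1.0, -0.5]
width: 0.236
```

```bash
python3 snap.py 13; python3 arc.py 0.59 0.06 20
```

```text
t 18.55 p [0.4925 0.0671 0.2843] jaw -98.71 zax [ 0.003  0.002 -1.   ] F [ 1.2 -1.  -0.5] w 0.236 q [-0.94  0.22  0.86  1.86 -0.18  1.14 -1.74]
t 18.65 p [0.4921 0.0672 0.2841] jaw -98.7 zax [ 0.002  0.002 -1.   ] F [ 0.6  0.4 -0.7] w 0.234 q [-0.94  0.22  0.86  1.86 -0.18  1.14 -1.74]
hook rel hinge -0.11792350155029424 0.0009935223986135173 0.08306419200702314 phi 0.6136665222849276 rad 0.14424150654947368
[[0.01, -0.0017, 0.0003, -0.0029, 0], [0.01, -0.0039, 0.0006, -0.0063, 0], [0.01, -0.0059, 0.0009, -0.0097, 0], [0.01, -0.0079, 0.0012, -0.0132, 0], [0.01, -0.0098, 0.0015, -0.0168, 0], [0.01, -0.0116, 0.0018, -0.0204, 0], [0.01, -0.0133, 0.002, -0.024, 0], [0.01, -0.0148, 0.0023, -0.0277, 0], [0.01, -0.0163, 0.0025, -0.0314, 0], [0.01, -0.0177, 0.0027, -0.0352, 0], [0.01, -0.0189, 0.0029, -0.039, 0], [0.01, -0.0201, 0.0031, -0.0428, 0], [0.01, -0.0212, 0.0032, -0.0467, 0], [0.01, -0.0221, 0.0034, -0.0506, 0], [0.01, -0.023, 0.0035, -0.0545, 0], [0.01, -0.0237, 0.0036, -0.0585, 0], [0.01, -0.0243, 0.0037, -0.0624, 0], [0.01, -0.0248, 0.0038, -0.0664, 0], [0.01, -0.0252, 0.0039, -0.0704, 0], [0.01, -0.0255, 0.0039, -0.0744, 0]]
```

View pics/scene13c.png

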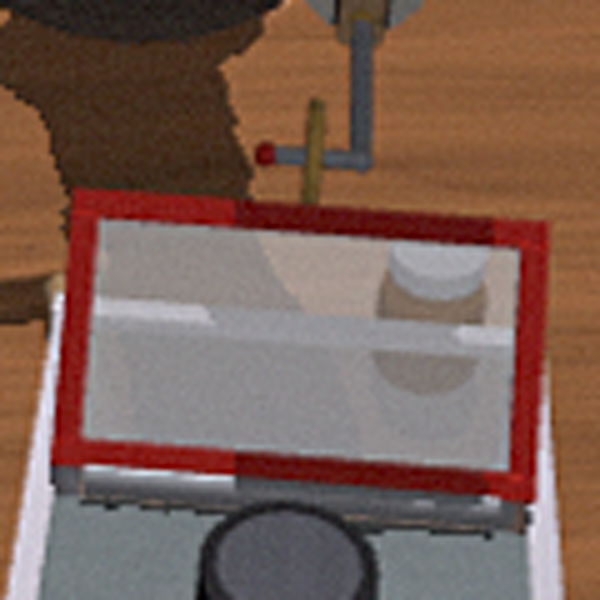

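The flap is at about 0.7 rad and still following, with the hook in the ring at (315,155).

step_arm --series '[[[0.01,-0.0015,0.0005,-0.003,0],[0.01,-0.004,0.0005,-0.0065,0],[0.01,-0.006,0.001,-0.0095,0],[0.01,-0.008,0.001,-0.013,0],[0.01,-0.01,0.0015,-0.017,0],[0.01,-0.0115,0.002,-0.0205,0],[0.01,-0.0135,0.002,-0.024,0],[0.01,-0.015,0.0025,-0.0275,0],[0.01,-0.0165,0.0025,-0.0315,0],[0.01,-0.0175,0.0025,-0.035,0],[0.01,-0.019,0.003,-0.039,0],[0.01,-0.02,0.003,-0.043,0],[0.01,-0.021,0.003,-0.0465,0],[0.01,-0.022,0.0035,-0.0505,0],[0.01,-0.023,0.0035,-0.0545,0],[0.01,-0.0235,0.0035,-0.0585,0],[0.01,-0.0245,0.0035,-0.0625,0],[0.01,-0.025,0.004,-0.0665,0],[0.01,-0.025,0.004,-0.0705,0],[0.01,-0.0255,0.004,-0.0745,0]]]'

```text
clock: 20.32
position: [0.4666, 0.0711, 0.2091]
ee_rot: [-3.13, 0.238, -0.003]
force: [-0.0, 0.1, -0.1]
width: 0.237
```

```bash
python3 snap.py 14; python3 arc.py 0.03 -0.10 8
```

```text
t 20.3167 p [0.4666 0.0711 0.2091] jaw -98.71 zax [ 0.002  0.002 -1.   ] F [-0.   0.1 -0.1] w 0.237 q [-0.93  0.26  0.83  2.02 -0.24  0.95 -1.7 ]
t 20.4167 p [0.4662 0.0711 0.2089] jaw -98.71 zax [ 0.001  0.002 -1.   ] F [ 0.7  0.3 -1.4] w 0.235 q [-0.93  0.26  0.83  2.02 -0.24  0.95 -1.7 ]
hook rel hinge -0.14419564630831855 0.0009683018240327218 0.007885291222165889 phi 0.054630256905505964 rad 0.14441108763502913
[[0.01, 0.0003, -0.0, -0.0036, 0], [0.01, 0.0002, 0.0, -0.0062, 0], [0.01, 0.0002, 0.0, -0.0089, 0], [0.01, 0.0002, -0.0, -0.0116, 0], [0.01, 0.0003, -0.0, -0.0143, 0], [0.01, 0.0005, -0.0, -0.0169, 0], [0.01, 0.0007, -0.0001, -0.0196, 0], [0.01, 0.0009, -0.0001, -0.0223, 0]]
```

View pics/scene14c.png

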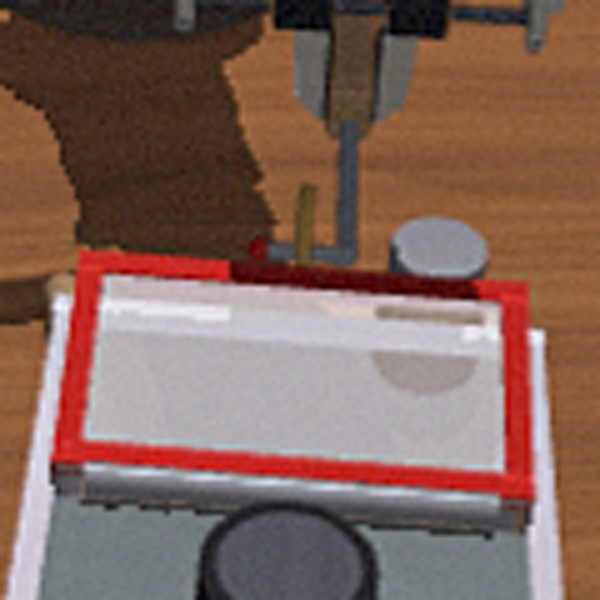

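View pics/top14c.png

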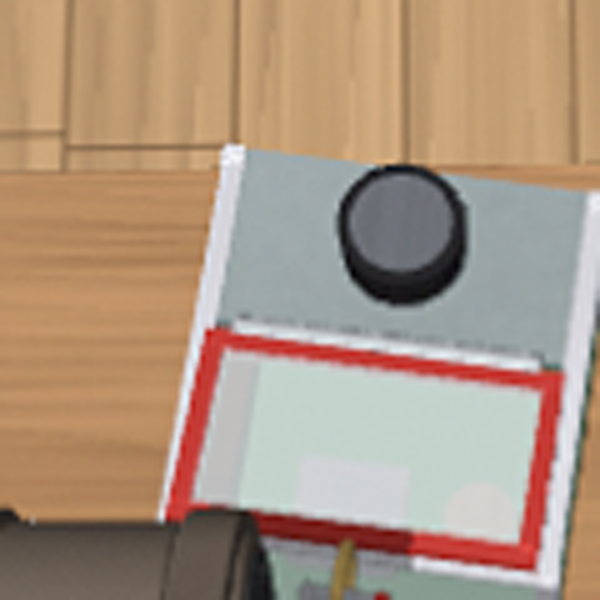

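Nearly level. I bring it onto the stop slowly.

step_arm --series '[[[0.01,0,0,-0.003,0],[0.01,0,0,-0.006,0],[0.01,0,0,-0.009,0],[0.01,0,0,-0.0115,0],[0.01,0,0,-0.0135,0],[0.01,0,0,-0.0155,0],[0.01,0.0005,0,-0.0175,0],[0.01,0.0005,0,-0.019,0],[0.01,0.0005,0,-0.0205,0],[0.01,0.0005,0,-0.0205,0]]]'

```text
clock: 21.25
position: [0.4666, 0.0711, 0.1881]
ee_rot: [-3.131, 0.238, -0.001]
force: [0.7, 0.4, -0.8]
width: 0.236
```

```bash
python3 snap.py 15
python3 - <<'E'
from h import *
np.set_printoptions(precision=4,suppress=True)
ex=np.array([.9885,-.1513,0]);hg=np.array([.730,.009,.196])
yy,xx=np.mgrid[:384,:512]
for n in("scene","top"):
    f=np.load(n+"15.npz");c=cloud(n,f['d']);h=vrect(f['p']);m=((h[...,0]<6)|(h[...,0]>174))&(h[...,1]>150)&(f['d']>0)
    x=(c-hg)@ex;m&=(x<.02)&(x>-.135)&(c[...,2]>.17)&(abs((c-hg)[...,1])<.14)&(c[...,2]<.26)
    a=np.polyfit(x[m],c[...,2][m],1);print(n,m.sum(),"slope",a)
E
```

```text
t 21.25 p [0.4666 0.0711 0.1881] jaw -98.71 zax [ 0.001  0.002 -1.   ] F [ 0.7  0.4 -0.8] w 0.236 q [-0.9   0.29  0.81  2.05 -0.27  0.9  -1.67]
scene 908 slope [-0.004  0.201]
top 679 slope [-0.0014  0.1997]
```

View pics/scene15c.png

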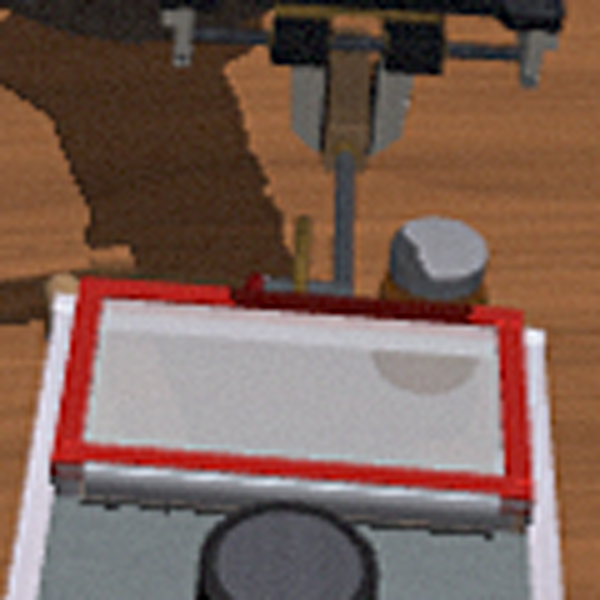

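The red frame's slope is about zero. I press a little further down to feel the stop.

step_arm --series '[[[0.01,0,0,-0.0015,0],[0.01,0,0,-0.003,0],[0.01,0,0,-0.003,0]]]'

```text
clock: 21.6
position: [0.4667, 0.0711, 0.1854]
ee_rot: [-3.13, 0.238, -0.002]
force: [-1.1, -0.4, 4.3]
width: 0.236
```

```bash
python3 -c "
from h import *
stat()"
```

```text
t 21.6 p [0.4667 0.0711 0.1854] jaw -98.71 zax [ 0.001  0.002 -1.   ] F [-1.1 -0.4  4.3] w 0.236 q [-0.9   0.3   0.81  2.05 -0.28  0.9  -1.66]
```

step_arm --series '[[[0.01,0,0,-0.001,0],[0.01,0,0,-0.001,0],[0.01,0,0,-0.001,0]]]'

```text
clock: 21.85
position: [0.4667, 0.0712, 0.1844]
ee_rot: [-3.13, 0.238, -0.002]
force: [-2.0, 1.4, 3.9]
width: 0.235
```

```bash
python3 snap.py 16
python3 - <<'E'
from h import *
np.set_printoptions(precision=4,suppress=True)
ex=np.array([.9885,-.1513,0]);hg=np.array([.730,.009,.196])
for k in("15","16"):
  for n in("scene","top"):
    f=np.load(n+k+".npz");c=cloud(n,f['d']);h=vrect(f['p']);m=((h[...,0]<6)|(h[...,0]>174))&(h[...,1]>150)&(f['d']>0)
    x=(c-hg)@ex;m&=(x<.02)&(x>-.135)&(c[...,2]>.17)&(abs((c-hg)[...,1])<.14)&(c[...,2]<.26)
    a=np.polyfit(x[m],c[...,2][m],1);e=m&(x<-.1);print(k,n,m.sum(),"slope",a,"edge z",np.median(c[...,2][e]))
E
```

```text
t 21.85 p [0.4667 0.0712 0.1844] jaw -98.7 zax [ 0.001  0.002 -1.   ] F [-2.   1.4  3.9] w 0.235 q [-0.9   0.3   0.8   2.05 -0.28  0.89 -1.66]
15 scene 908 slope [-0.004  0.201] edge z 0.2014014783734121
15 top 679 slope [-0.0014  0.1997] edge z 0.20032698952130668
16 scene 907 slope [0.0003 0.2009] edge z 0.2007949585265656
16 top 683 slope [0.0038 0.1998] edge z 0.19987542871095731
```

View pics/scene16c.png

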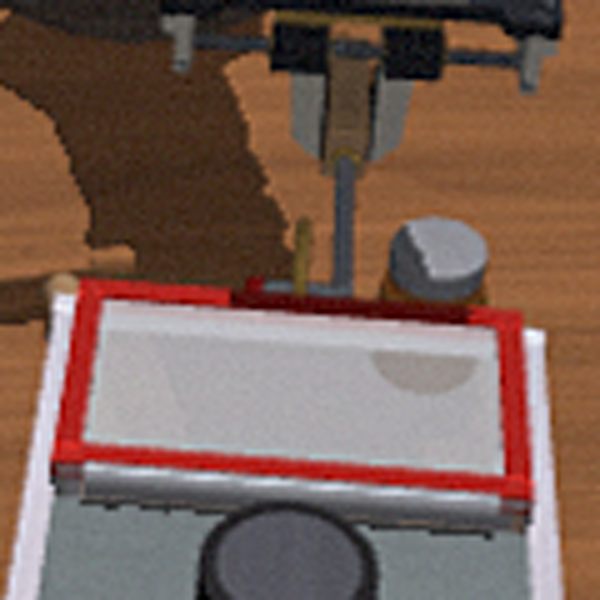

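step_arm --series '[[[0.01,0,0,-0.001,0],[0.01,0,0,-0.002,0],[0.01,0,0,-0.002,0],[0.01,0,0,-0.002,0]]]'

```text
clock: 22.28
position: [0.4666, 0.0712, 0.1824]
ee_rot: [-3.13, 0.238, -0.002]
force: [-3.4, 1.0, 4.8]
width: 0.235
```

```bash
python3 snap.py 17
python3 - <<'E'
from h import *
np.set_printoptions(precision=4,suppress=True)
ex=np.array([.9885,-.1513,0]);hg=np.array([.730,.009,.196])
for k in("16","17"):
  for n in("scene","top"):
    f=np.load(n+k+".npz");c=cloud(n,f['d']);h=vrect(f['p']);m=((h[...,0]<6)|(h[...,0]>174))&(h[...,1]>150)&(f['d']>0)
    x=(c-hg)@ex;m&=(x<.02)&(x>-.135)&(c[...,2]>.17)&(abs((c-hg)[...,1])<.14)&(c[...,2]<.26)
    a=np.polyfit(x[m],c[...,2][m],1);e=m&(x<-.1);print(k,n,m.sum(),"slope",a,"edge z",np.median(c[...,2][e]))
E
```

```text
t 22.2833 p [0.4666 0.0712 0.1824] jaw -98.7 zax [ 0.001  0.002 -1.   ] F [-3.4  1.   4.8] w 0.235 q [-0.9   0.3   0.8   2.06 -0.28  0.89 -1.66]
16 scene 907 slope [0.0003 0.2009] edge z 0.2007949585265656
16 top 683 slope [0.0038 0.1998] edge z 0.19987542871095731
17 scene 901 slope [-0.0012  0.2008] edge z 0.20089160889784707
17 top 695 slope [0.0038 0.1997] edge z 0.19952455239841543
```

View pics/scene17c.png

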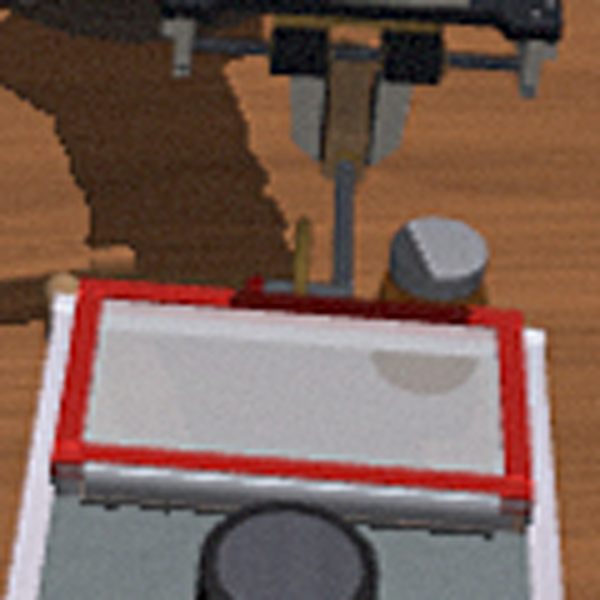

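View pics/top17c.png

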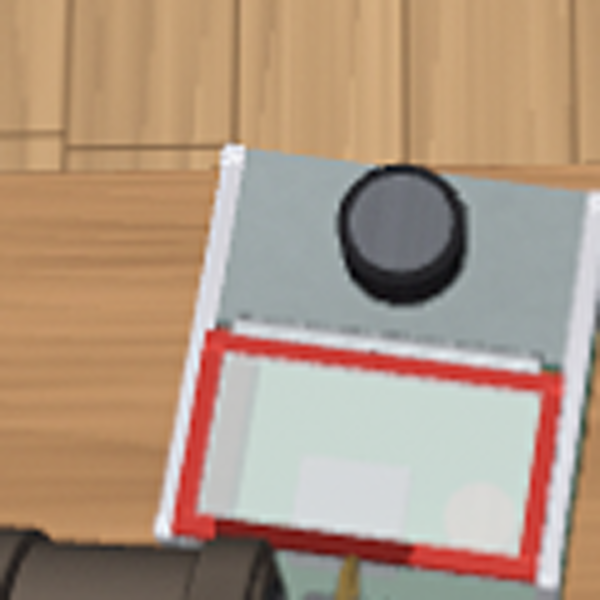

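The flap no longer moves under the press (frame slope about 0, edge height unchanged), so it is on its stop. I ease up 8 mm to unload the ring, slide the hook out sideways and back off.

step_arm --series '[[[0.01,0,0,0.003,0],[0.01,0,0,0.006,0],[0.01,0,0,0.009,0],[0.01,0,0,0.01,0],[0.01,0.001,0.006,0.01,0],[0.01,0.002,0.014,0.01,0],[0.01,0.0035,0.022,0.01,0],[0.01,0.0045,0.03,0.01,0],[0.01,0.006,0.038,0.01,0],[0.01,0.007,0.046,0.01,0],[0.01,0.008,0.053,0.01,0],[0.01,0.0085,0.056,0.01,0],[0.01,0.0085,0.056,0.01,0]]]'

```text
clock: 23.47
position: [0.4752, 0.1282, 0.1923]
ee_rot: [-3.131, 0.236, -0.001]
force: [0.1, -0.5, -1.1]
width: 0.235
```

```bash
python3 snap.py 18
```

```text
t 23.4667 p [0.4752 0.1282 0.1923] jaw -98.62 zax [ 0.001  0.002 -1.   ] F [ 0.1 -0.5 -1.1] w 0.235 q [-0.98  0.32  0.79  2.   -0.29  0.93 -1.77]
```

View pics/scene18c.png

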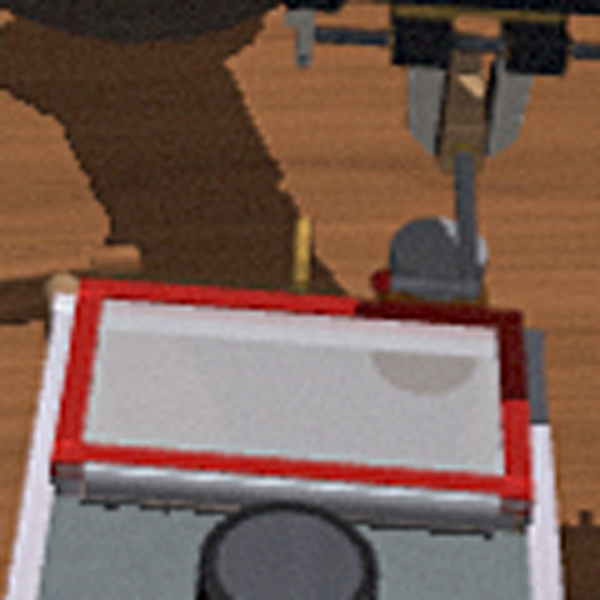

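The hook is out: the ball at (380,282) is clear of the ring at (303,250), and the flap stays shut. I rise, retreat and carry the pole to the free place on the right.

step_arm --series '[[[0.01,-0.005,0.001,0.002,0],[0.01,-0.012,0.002,0.01,0],[0.01,-0.02,0.003,0.02,0],[0.01,-0.03,0.003,0.035,0],[0.01,-0.04,0,0.055,0],[0.01,-0.048,0,0.075,0],[0.01,-0.05,-0.005,0.095,0],[0.01,-0.05,-0.015,0.11,0],[0.01,-0.05,-0.035,0.115,1],[0.01,-0.05,-0.06,0.12,2],[0.01,-0.05,-0.085,0.12,4],[0.01,-0.05,-0.11,0.12,6],[0.01,-0.05,-0.135,0.12,8],[0.01,-0.05,-0.16,0.12,10],[0.01,-0.05,-0.185,0.12,12],[0.01,-0.05,-0.21,0.12,14],[0.01,-0.05,-0.235,0.12,16],[0.01,-0.05,-0.255,0.12,18],[0.01,-0.05,-0.27,0.12,18.6],[0.01,-0.05,-0.275,0.12,18.6]]]'

```text
clock: 25.23
position: [0.4241, -0.1507, 0.3124]
ee_rot: [-3.129, -0.265, -0.001]
force: [0.4, -0.3, -1.0]
width: 0.236
```

```bash
python3 -c "
from h import *
stat()
p,d=eyes.get_image('scene');cv2.imwrite('pics/s19.png',p[...,::-1])"
```

```text
t 25.2333 p [ 0.4241 -0.1507  0.3124] jaw -80.32 zax [ 0.001  0.002 -1.   ] F [ 0.4 -0.3 -1. ] w 0.236 q [-0.81  0.09  1.15  1.92 -0.09  1.19 -1.02]
```

View pics/s19.png

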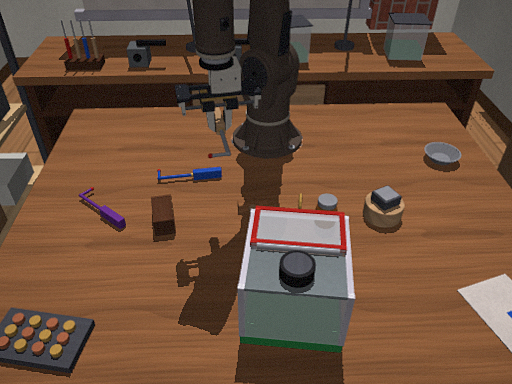

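step_arm --series '[[[0.01,0.01,-0.007,0,0],[0.01,0.03,-0.02,0,0],[0.01,0.05,-0.034,0,0],[0.01,0.07,-0.047,0,0],[0.01,0.09,-0.06,0,0],[0.01,0.11,-0.074,0,0],[0.01,0.13,-0.088,-0.01,0],[0.01,0.15,-0.1,-0.025,0],[0.01,0.17,-0.113,-0.045,0],[0.01,0.185,-0.124,-0.07,0],[0.01,0.195,-0.13,-0.095,0],[0.01,0.195,-0.13,-0.12,0],[0.01,0.195,-0.13,-0.145,0],[0.01,0.195,-0.13,-0.17,0],[0.01,0.195,-0.13,-0.195,0],[0.01,0.195,-0.13,-0.215,0],[0.01,0.195,-0.13,-0.23,0],[0.01,0.195,-0.13,-0.24,0],[0.01,0.195,-0.13,-0.24,0]]]'

```text
clock: 26.87
position: [0.6186, -0.2787, 0.0703]
ee_rot: [-3.127, -0.264, 0.003]
force: [-0.4, 0.1, -1.7]
width: 0.23
```

```bash
python3 -c "
from h import *
stat()
p,d=eyes.get_image('scene');cv2.imwrite('pics/s20.png',cv2.resize(p[180:320,110:250,::-1],None,fx=4,fy=4,interpolation=2));np.savez('s20.npz',p=p,d=d)
p,d=eyes.get_image('top');cv2.imwrite('pics/t20.png',cv2.resize(p[80:220,270:410,::-1],None,fx=4,fy=4,interpolation=2))"
```

```text
t 26.8667 p [ 0.6186 -0.2787  0.0703] jaw -80.34 zax [-0.002  0.004 -1.   ] F [-0.4  0.1 -1.7] w 0.23 q [-0.13  0.82  0.81  1.64 -0.69  0.99 -0.49]
```

View pics/s20.png

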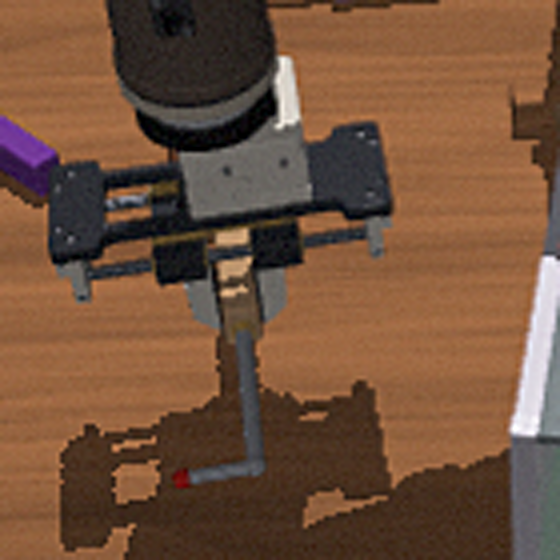

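View pics/t20.png

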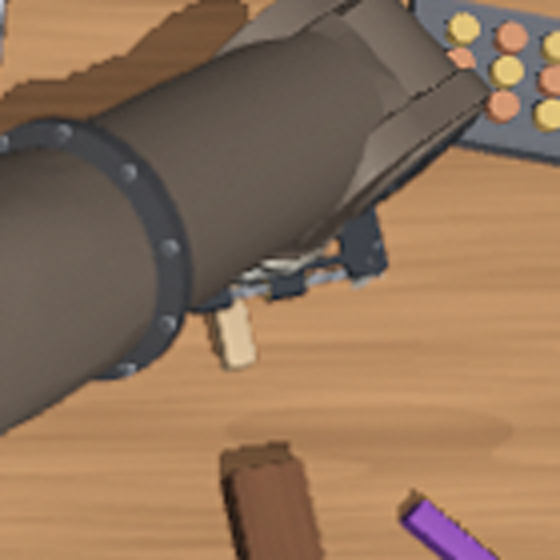

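Run:
```python
from h import *
np.set_printoptions(precision=4,suppress=True)
tcp=observe()['position'];s=lambda x,y:((x+.5)/4-.5+110,(y+.5)/4-.5+180)
a=np.radians(9.7);d=np.array([np.cos(a),np.sin(a),0])
for px,dist in(((256,467),.126),((244,333),.02)):
    o,r=rays("scene",[s(*px)]); # plane x.d = tcp.d+dist
    r=r[0];k=((tcp@d+dist)-o@d)/(r@d);X=o+k*r;print(X,"z rel tcp",X[2]-tcp[2])
print(cloud("scene",np.load("s20.npz")['d'])[int(s(256,467)[1]),int(s(256,467)[0])])
```

```text
[ 0.7436 -0.2574  0.0668] z rel tcp -0.00620740204124387
[ 0.639  -0.2747  0.0606] z rel tcp -0.012405641707319004
[ 0.7484 -0.2575  0.0743]
```

The pole is nearly level. I lower it and then feel for contact.

step_arm --series '[[[0.01,0,0,-0.01,0],[0.01,0,0,-0.022,0],[0.01,0,0,-0.032,0],[0.01,0,0,-0.039,0],[0.01,0,0,-0.043,0],[0.01,0,0,-0.0455,0],[0.01,0,0,-0.047,0],[0.01,0,0,-0.048,0],[0.01,0,0,-0.048,0]]]'

```text
clock: 27.72
position: [0.6197, -0.2803, 0.0251]
ee_rot: [-3.129, -0.264, -0.002]
force: [0.0, -0.2, -0.5]
width: 0.235
```

```bash
python3 -c "
from h import *
stat()"
```

```text
t 27.7167 p [ 0.6197 -0.2803  0.0251] jaw -80.36 zax [ 0.001  0.001 -1.   ] F [ 0.  -0.2 -0.5] w 0.235 q [-0.11  0.87  0.77  1.66 -0.73  0.92 -0.45]
```

step_arm --series '[[[0.01,0,0,-0.0015,0],[0.01,0,0,-0.003,0],[0.01,0,0,-0.0045,0],[0.01,0,0,-0.0055,0],[0.01,0,0,-0.0055,0]]]'

```text
clock: 28.13
position: [0.62, -0.2804, 0.0201]
ee_rot: [-3.129, -0.264, -0.003]
force: [-0.8, 1.8, 4.9]
width: 0.238
```

```bash
python3 -c "
from h import *
stat()
p,d=eyes.get_image('scene');cv2.imwrite('pics/s21.png',cv2.resize(p[230:320,130:220,::-1],None,fx=6,fy=6,interpolation=2))"
```

```text
t 28.1333 p [ 0.62   -0.2804  0.0201] jaw -80.35 zax [ 0.002  0.001 -1.   ] F [-0.8  1.8  4.9] w 0.238 q [-0.1   0.88  0.76  1.66 -0.74  0.91 -0.45]
```

View pics/s21.png

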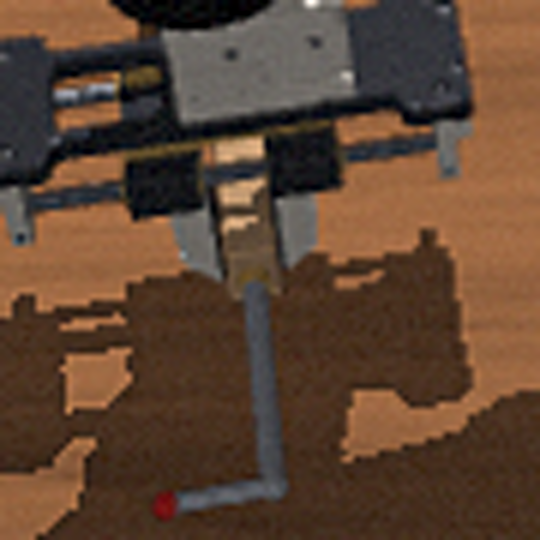

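step_arm --series '[[[0.01,0,0,-0.0005,0],[0.01,0,0,-0.001,0],[0.01,0,0,-0.001,0],[0.022,0,0,-0.001,0],[0.023,0,0,-0.0005,0],[0.025,0,0,-0.0005,0],[0.03,0,0,0,0],[0.04,0,0,0,0],[0.05,0,0,0,0],[0.06,0,0,0,0],[0.06,0,0,0,0]]]' --squeeze 10

```text
clock: 29.1
position: [0.6199, -0.2804, 0.0201]
ee_rot: [-3.129, -0.264, -0.003]
force: [0.2, -0.3, 0.5]
width: 0.564
```

```bash
python3 -c "
from h import *
stat()
p,d=eyes.get_image('scene');cv2.imwrite('pics/s22.png',cv2.resize(p[230:320,130:220,::-1],None,fx=6,fy=6,interpolation=2))"
```

```text
t 29.1 p [ 0.6199 -0.2804  0.0201] jaw -80.36 zax [ 0.002  0.001 -1.   ] F [ 0.2 -0.3  0.5] w 0.564 q [-0.1   0.88  0.76  1.66 -0.74  0.91 -0.45]
```

View pics/s22.png

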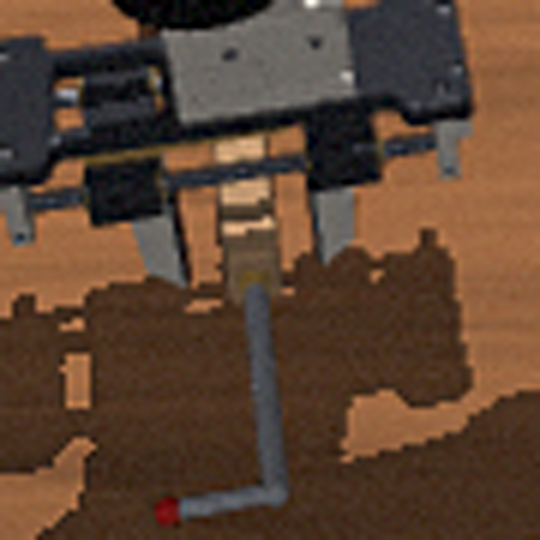

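The pole is released and lies flat; both fingers are clear of the handle. I rise and back off for the final check.

step_arm --series '[[[0.06,0,0,0.01,0],[0.06,0,0,0.03,0],[0.06,0,0,0.06,0],[0.06,0,0,0.09,0],[0.06,-0.02,0,0.125,0],[0.06,-0.05,0,0.16,0],[0.06,-0.08,0,0.19,0],[0.06,-0.12,0.01,0.21,0],[0.06,-0.15,0.02,0.23,0],[0.06,-0.17,0.03,0.23,0],[0.06,-0.17,0.03,0.23,0],[0.06,-0.17,0.03,0.23,0]]]'

```text
clock: 30.15
position: [0.4493, -0.2499, 0.2512]
ee_rot: [-3.127, -0.263, -0.007]
force: [1.5, 0.5, 0.9]
width: 0.654
```

Run:
```python
from h import *
np.set_printoptions(precision=4,suppress=True)
stat()
ex=np.array([.9885,-.1513,0]);hg=np.array([.730,.009,.196])
for n in("scene","top"):
    p,d=eyes.get_image(n);cv2.imwrite(f"pics/{n}23.png",p[...,::-1])
    f=np.load(n+"0.npz");c=cloud(n,d);h=vrect(p);m=((h[...,0]<6)|(h[...,0]>174))&(h[...,1]>150)&(d>0)
    x=(c-hg)@ex;m&=(x<.02)&(x>-.135)&(c[...,2]>.17)&(abs((c-hg)[...,1])<.14)&(c[...,2]<.26)
    print(n,"slope",np.polyfit(x[m],c[...,2][m],1))
    # jar / mallet compare with start
    c0=cloud(n,f['d'])
    for l,(xa,xb,ya,yb,za,zb) in dict(jar=(.42,.58,.08,.2,.07,.1),mallet=(.35,.595,-.12,.03,.01,.07),handle=(.52,.68,-.34,-.25,.02,.04)).items():
        for t,cc,dd in(("start",c0,f['d']),("now",c,d)):
            mm=(cc[...,0]>xa)&(cc[...,0]<xb)&(cc[...,1]>ya)&(cc[...,1]<yb)&(cc[...,2]>za)&(cc[...,2]<zb)&(dd>0)
            print(n,l,t,mm.sum(),cc[mm].mean(0) if mm.any() else None)
```

```text
t 30.15 p [ 0.4493 -0.2499  0.2512] jaw -80.37 zax [ 0.004  0.003 -1.   ] F [1.5 0.5 0.9] w 0.654 q [-0.4   0.37  1.09  1.88 -0.37  1.11 -0.57]
scene slope [-0.0013  0.2008]
scene jar start 246 [0.4514 0.1327 0.0841]
scene jar now 262 [0.4526 0.1323 0.0832]
scene mallet start 172 [ 0.3824 -0.0777  0.0237]
scene mallet now 270 [ 0.3859 -0.071   0.023 ]
scene handle start 129 [ 0.5669 -0.3062  0.0303]
scene handle now 275 [ 0.6067 -0.282   0.0288]
top slope [0.0043 0.1997]
top jar start 262 [0.445  0.1308 0.084 ]
top jar now 261 [0.445  0.1309 0.0841]
top mallet start 673 [ 0.4403 -0.0633  0.0232]
top mallet now 481 [ 0.467  -0.059   0.0227]
top handle start 96 [ 0.5602 -0.3069  0.0302]
top handle now 175 [ 0.606  -0.2828  0.0286]
```

View pics/scene23.png

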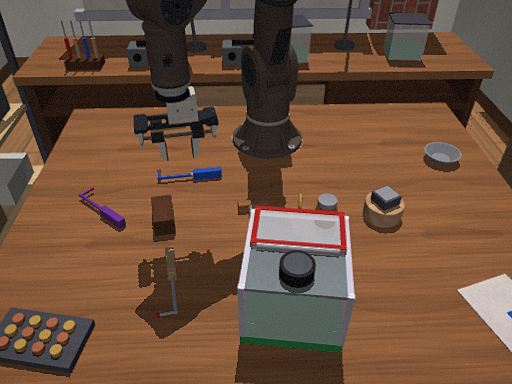

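View pics/top23.png

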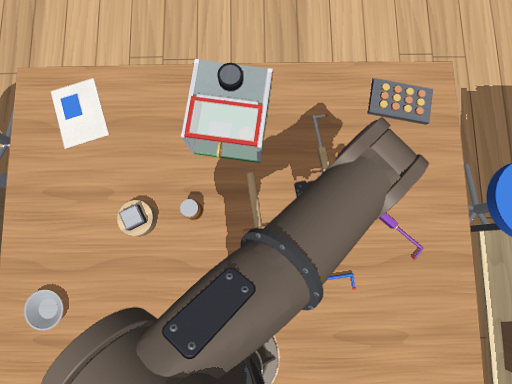

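The flap is shut (scene 298,228), the pole lies flat (scene 170,285), and the jar and mallet are in their starting places. The arm hides part of the mallet in the top view, but its visible handle end is where it was. I hand the job in.

```bash
python3 -c "
from h import *
stat();print(arm.sign_off())"
```

```text
t 30.25 p [ 0.4508 -0.2503  0.2506] jaw -80.31 zax [ 0.003  0.001 -1.   ] F [0.4 0.1 0.7] w 0.653 q [-0.39  0.37  1.08  1.88 -0.37  1.11 -0.57]
the job is handed in; nothing more can be done
None
```

The job is handed in at 30.3 s, with every step done in the order asked. I drew the pole out of the sleeve by its shank, laid it down clear of the sleeve and took it again by the handle. I then put the hook through the ring from the side and swung the flap down onto its stop. After unhooking, I laid the pole flat on the bench and let go.

**Last checks:**
- **Flap:** it is shut. The frame's slope is about 0 in both views (-0.001 and 0.004), and it did not move under the final press or after unhooking.
- **Forces:** readings at the end of each move were about 3 N or less during the swing. The final press on the stop read about 6 N, above the 1 to 4 N given for drawing the flap down.
- **Pole:** it lies flat with its top at 29 mm, and the fingers are clear of it. It had tilted slightly in the grip during that final press. I lowered it to a soft contact of about 5 N before opening.
- **Jar:** its position agrees with the start within about 1 mm.
- **Mallet:** its averaged position disagreed with the start (27 mm in the top view, 8 mm in the scene view). I put this down to the arm hiding part of it at the end, and to the flap's standing and the arm's shadow changing what the scene view saw. Its visible handle end looked unmoved by eye, and the arm never came down near it, but I did not measure the whole mallet again.

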